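Turn cap carriers over with a lifter and load the sloped feed rack

TASK

The washed cap carriers lie upside down on the bench, rails down. Take the lifter from its blue stand and use it to turn every carrier over end for end, rails up, without the gripper's fingers touching a carrier that is still upside down; when all are turned, lay the lifter back flat in its stand. Then set every carrier, rails up, flat on the rack's sloped blue shelf, side by side with the rails running up and down the slope, and do not disturb the bottles and other things standing about.

Things in the scene. Friction and masses are not known exactly. Their poses are not given: they have to be found in the camera images.
- carrier1_mid (a point): cap carrier, may be absent: white plastic channel plate 90 mm long (x), 52 wide (y), 15 high, 0.06 kg. One face is a flat back (plate 5 mm thick), the other has two rails, 6 mm thick and 10 high, along both long sides: a channel 40 mm wide, open at both ends. Point: its centre, half-way up. z points out of the back: up at the start (rails down, a 10 mm gap under it), down once turned
- carrier2_mid (a point): cap carrier, may be absent: white plastic channel plate 90 mm long (x), 52 wide (y), 15 high, 0.06 kg. One face is a flat back (plate 5 mm thick), the other has two rails, 6 mm thick and 10 high, along both long sides: a channel 40 mm wide, open at both ends. Point: its centre, half-way up. z points out of the back: up at the start (rails down, a 10 mm gap under it), down once turned
- carrier3_mid (a point): cap carrier, may be absent: white plastic channel plate 90 mm long (x), 52 wide (y), 15 high, 0.06 kg. One face is a flat back (plate 5 mm thick), the other has two rails, 6 mm thick and 10 high, along both long sides: a channel 40 mm wide, open at both ends. Point: its centre, half-way up. z points out of the back: up at the start (rails down, a 10 mm gap under it), down once turned
- lifter_grip (a point): lifter: flat steel blade 140 mm long, 30 wide, 3 thick, with an upright black block handle on its rear part, 56 mm long, 18 wide, top 50 mm above the blade's underside; 0.16 kg. Point: middle of the handle, 30 mm above the blade's underside. x points to the blade's front end, 100 mm ahead; the blade's rear end is 40 mm behind. z up. Lies freely in its stand
- lifter_tip (a point): middle of the lifter blade's front end, half-way through its 3 mm thickness; axes as lifter_grip
- stand_top (a point): lifter's fixed stand: blue block 170 mm long (x), 58 wide, 20 high, with a 6 mm high lip along both long sides; the bed between them is 48 mm wide. Point: middle of the bed. z up; the blade's front points along +x
- shelf: fixed rack's sloped blue shelf, 134 mm up the slope (x, away from the robot) by 324 mm (y). Origin: middle of its upper face, 55 mm above the bench; z normal to it. Slope 0.35 rad. A lip 12 mm high along the low edge (inner face x = -61 mm), cheeks 14 mm high at both sides (inner faces y = +-156 mm); the high edge is open
- bottle_a: white plastic bottle, 56 mm across, 80 mm tall, standing beyond the work area (bystander, origin at its underside)
- bottle_b: a second such white bottle (bystander, origin at its underside)
- jar: glass jar, 64 mm across, 70 mm tall (bystander, origin at its underside)
- drum: steel cylinder, 80 mm across, 50 mm tall, standing on end (bystander, origin at its underside)
- hose_collar: red plastic ring, 90 mm across, 30 mm tall, lying flat near the robot (bystander, origin at its underside)
- wrench: steel wrench lying near the robot (bystander, origin at its underside)
Mind the look-alikes: they are no part of the job. Leave any black or green look-alike of the part that bears carrier3_mid alone.

How it is judged:
By the outcome, as a careful person would: the job done as asked, in the order asked, and still so for the second after the job is handed in, with the robot touching nothing.
Of carrier1, carrier2, carrier3 only 2 to 3 are there at a start; the rules pass over those that are not, and their reading is None.
At some moment in a run one of carrier1, carrier2, carrier3 may be knocked a few centimetres aside while the robot is not near it.
It also fails if it takes over 210 s, if anything falls off the work surface, if the arm or the gripper's body presses on something with over 40 N, if the wrist force passes 120 N, or if a joint passes its speed limit or range.

ROBOT

A 7-joint arm with a two-finger parallel gripper is mounted at the origin on the work surface. World frame = base frame: x ahead of the robot, y to its left, z up, the work surface at z = 0. Lengths are in m, angles in degrees, forces in N, time in s.
With the tool pointing down it reaches from about 0.4 to 0.9 m from the base axis. Payload 5.6 kg.
Tool frame: the origin (TCP) lies midway between the tips of the shut fingers; the grasp point (between the pads) lies 19 mm behind it; z points along the fingers, y is the line along which they close (so a half turn about z gives the same grasp; the last joint's range is limited). The gripper opens to 92 mm and grips with 3 to 60 N. Pads are 20 mm wide; open, the fingers measure 128 mm over their backs; the gripper's body (75 mm by 189 mm) begins 69 mm behind the grasp point.
Start: joints at [-77.98, 26.786, -0.665, 91.828, 0.344, 61.387, -3.226], TCP at [0.163, 0.629, 0.215] pointing down, gripper open.
Joint ranges: [-144.91, 144.91], [-17.63, 115.5], [-89.93, 88.59], [15.96, 139.68], [-74.01, 254.01], [8.47, 105.57], [-167.45, 167.45]. Speed limits (degrees/s): [147.25, 147.25, 180, 180, 180, 180, 180].

INTERFACE

Orientations are given as a 3x3 rotation matrix whose columns are the frame's x, y, z axes.
In Python, from bench import * gives the robot as it stands.
- The arm moves only by the tool apply_moves, never from a script. Its arguments are lists of equal length, an entry for each row: "delta_pos": the shift along the tool's x, y, z in units of 40 mm (1.0 is 40 mm), a list of three; "dr": the turn, a rotation vector about the tool's x, y, z in units of 6 degrees (1.0 is 6 degrees), a list of three; "gripper": the closure in counts, from 0 (fully open) to 255 (shut). A call has 1 to 20 rows; each row is the pose to reach, as a shift and turn from the pose commanded when the call began, along the tool's axes at that moment; what a row does not reach only later rows make up. A row lasts 1/10 s, in which the tool goes at most 50 mm and 8.59 degrees, less where a joint would pass 70% of its speed; a pose out of reach is approached as far as the arm can. A call with a gripper value outside its range is refused whole. The fingers move at their own pace and stop on an object; "squeeze" is the grip in N (left out, the last holds). Time passes only in rows, so rows that repeat a pose let the fingers close. It gives the time, the measured TCP pose, the force, the opening and the grip force at its end, in the units of the state.
- observe(): the state, without advancing time (a new reading comes with each control period).
- snapshot(name): name is "scene" or "top" or "wrist"; returns (picture, depth): 400x640x3 uint8, red, green, blue; 400x640 float32, m along the optical axis (not along the pixel's ray), 0 where there is no reading.
- camera_model(name): a dict with "K" (3x3 intrinsics, pixels), "dist_coeffs" ([k1, k2, p1, p2, k3] as OpenCV has them; the pictures are not rectified), "extrinsics" (4x4, takes a point from camera to world coordinates). Camera axes: x right, y down, z forward; pixel columns grow to the right and rows downward; lengths in m; the calibration is good to about 2 mm. A picture is of the moment at which its call begins: read the wrist's pose just before it. camera_model takes no time and is no camera call; for the wrist camera it gives the pose at the moment of the call.
- finish_job(): hands the job in; it is judged then, once.
Trained networks look in the newest picture that a camera, given by its name, has taken for a name from the list of things; names that differ only in an ending like _2 or _b are one class to them, and where a whole thing is asked for, a point or a joint stands for the part that bears it (a point fixed in the world has none). Each returns a list of dicts, best first, with "conf" (0 to 1); they miss things now and then, are a little off and sometimes report something else, mostly with a low value. They report only what shows in the picture. A call takes as long as a camera call. They do not tell look-alikes from the thing itself.
- silhouettes(camera, name): "region" (400x640 bool, what is visible of it) and "extent" ([centre column, centre row, width, height] in pixels, round what is visible of it).
The state is a dict: "time_s": time; "joints": joint angles; "joint_vel": joint speeds; "joint_torque": joint torques, N m; "tool_pos": TCP position; "orientation": TCP orientation; "wrist_force": force on the tool from outside, world axes, zero at the start; "wrist_torque": the same for the moment, N m; "grip_width": finger opening in m; "grip_force": force on a finger pad.
Only numpy, scipy, OpenCV 4.12 (cv2) and the standard library are available. Lean on these libraries where they do the work, as an engineer would, in place of code of your own. Each camera call takes 0.05 s, during which the arm holds its last target. There are 200 camera calls.

## Working session

There is one attempt and no reset: what is moved stays moved. The work goes in short steps, Python scripts to look and compute and a tool call to move; the robot and the scene stay as the last step left them, time stands still between calls to the robot, and variables do not carry over. Pictures are saved under pics/ and viewed, at most 14 in all, crops included, and the job is handed in when it is done.

Besides the shell and the picture viewer there is one more tool, called by a JSON object that holds its "api" and its "payload", one argument or row to a line. apply_moves: Moves the arm, as the interface text tells. Its arguments: {"type":"object","properties":{"delta_pos":{"type":"array"},"dr":{"type":"array"},"gripper":{"type":"array"},"squeeze":{"type":"number"}},"required":["delta_pos","dr","gripper"]}

```bash
ls; mkdir -p pics
cat > h.py <<'E'
from bench import *
import numpy as np, cv2
def snap(n,f=None):
    cm=camera_model(n); p,d=snapshot(n)
    if f: cv2.imwrite('pics/'+f,cv2.cvtColor(p,cv2.COLOR_RGB2BGR))
    return p,d,cm
def cloud(d,cm):
    K=np.array(cm['K']);D=np.array(cm['dist_coeffs']);T=np.array(cm['extrinsics'])
    v,u=np.mgrid[0:400,0:640]
    q=cv2.undistortPoints(np.stack([u.ravel(),v.ravel()],1).astype(np.float64)[:,None],K,D)[:,0]
    P=np.c_[q,np.ones(len(q))]*d.reshape(-1,1)
    W=P@T[:3,:3].T+T[:3,3]
    W[d.ravel()==0]=np.nan
    return W.reshape(400,640,3)
E
python3 - <<'E'
from h import *
np.set_printoptions(precision=4,suppress=True)
print(observe())
for n in ['scene','top']:
    p,d,cm=snap(n,n+'0.png'); W=cloud(d,cm)
    print(n,np.array(cm['extrinsics']).round(3).tolist())
    for name in ['carrier1_mid','lifter_grip','stand_top','shelf','bottle_a','jar','drum','hose_collar','wrench']:
        for r in silhouettes(n,name):
            if r['conf']<.3: continue
            m=r['region']&(d>0); Q=W[m]
            print(name,round(r['conf'],2),np.round(r['extent']),m.sum(),np.median(Q,0),Q.min(0),Q.max(0))
E
```

```text
pics
{'time_s': 0.0, 'joints': array([-77.9777,  26.8359,  -0.6643,  91.881 ,   0.345 ,  61.3879,
        -3.2271]), 'joint_vel': array([ 0.0065,  0.1015, -0.0193, -0.1006, -0.1807, -0.0139,  0.0598]), 'joint_torque': array([  0.0007, -52.0603,  -0.0123, -24.3727,  -0.0567,   0.0177,
         0.0002]), 'tool_pos': array([0.1625, 0.6287, 0.2136]), 'orientation': array([[-0.9682,  0.2502, -0.0003],
       [ 0.2502,  0.9682, -0.0018],
       [-0.0001, -0.0018, -1.    ]]), 'wrist_force': array([-0.1708, -0.3111,  0.318 ]), 'wrist_torque': array([ 0.0392, -0.0038,  0.0348]), 'grip_force': 0.0, 'grip_width': 0.09195318833994053}
scene [[0.808, 0.378, -0.451, 1.107], [0.589, -0.533, 0.608, -0.702], [-0.011, -0.757, -0.654, 0.878], [0.0, 0.0, 0.0, 1.0]]
carrier1_mid 0.92 [365. 232.  34.  30.] 667 [0.6792 0.0515 0.0153] [0.6456 0.0061 0.001 ] [0.7073 0.1036 0.0206]
lifter_grip 0.72 [368. 132.  49.  30.] 536 [0.4693 0.3651 0.0331] [ 0.4111  0.3536 -0.0001] [0.5547 0.4719 0.0737]
stand_top 0.87 [369. 140.  60.  30.] 739 [0.5041 0.3501 0.0197] [ 0.3951  0.3394 -0.0038] [0.5697 0.4451 0.0421]
she
[... 1545 characters left out ...]
129 -0.0023] [0.6867 0.4716 0.0752]
bottle_a 0.55 [312. 137.  21.  24.] 301 [0.7712 0.0666 0.0543] [0.7543 0.0385 0.0028] [0.8059 0.0917 0.0847]
jar 0.64 [185. 177.  26.  25.] 480 [0.6332 0.4366 0.068 ] [ 0.6079  0.4129 -0.002 ] [0.6687 0.4963 0.0752]
jar 0.42 [207. 233.  13.  47.] 522 [0.4731 0.3685 0.0246] [0.4136 0.356  0.0168] [0.551  0.3888 0.0758]
drum 0.93 [362. 143.  26.  29.] 613 [ 0.7656 -0.0904  0.0492] [ 0.7316 -0.1311 -0.    ] [ 0.8113 -0.0534  0.0564]
hose_collar 0.78 [412. 279.  36.  33.] 392 [ 0.3466 -0.243   0.0286] [ 0.3063 -0.2833  0.0013] [ 0.3919 -0.1955  0.0372]
wrench 0.97 [274. 284.  14.  56.] 357 [0.3274 0.1692 0.0068] [ 0.2484  0.1527 -0.0025] [0.4123 0.1848 0.0127]
```

Run:
```python
import cv2
a=cv2.imread('pics/scene0.png')[80:380,120:500];b=cv2.imread('pics/top0.png')[110:310,160:510]
a=cv2.resize(a,(760,600),interpolation=2);cv2.imwrite('pics/v1.png',a)
cv2.imwrite('pics/v2.png',cv2.resize(b,(800,457),interpolation=2))
```

```text
(no output)
```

View pics/v1.png

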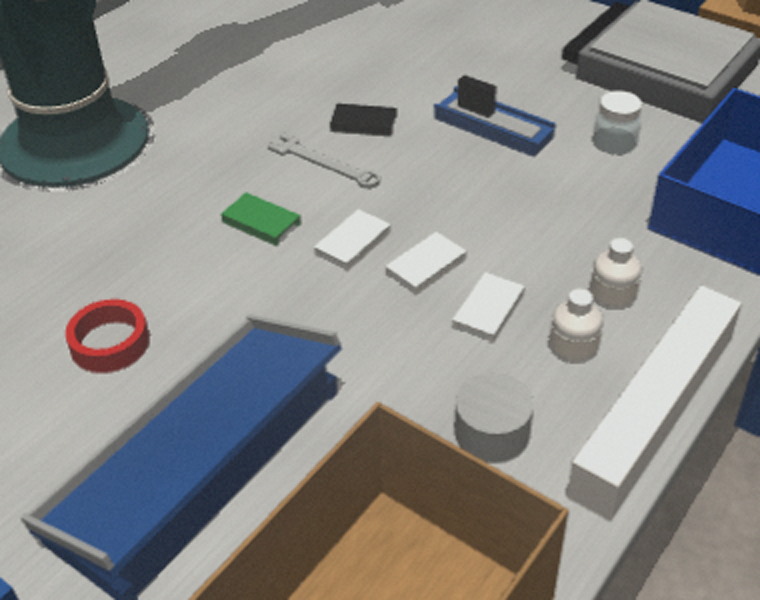

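View pics/v2.png

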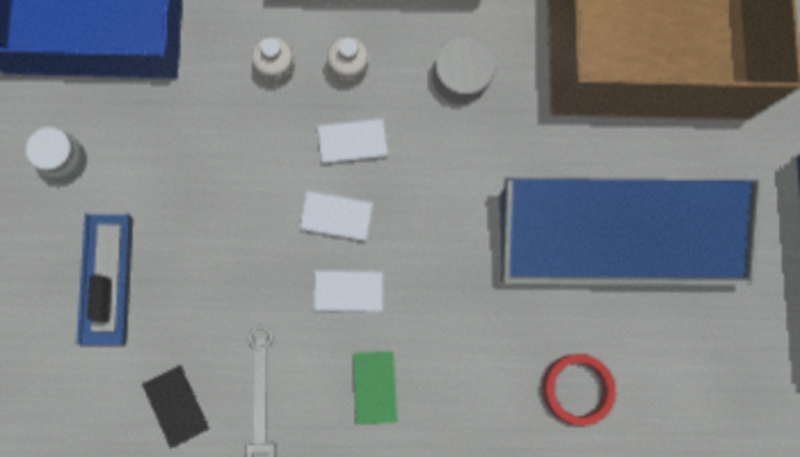

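```bash
cat >> h.py <<'E'
np.set_printoptions(precision=4,suppress=True)
def rects(P,mask,minn=60):
    """min-area rects (xy) of the connected mask regions"""
    n,l=cv2.connectedComponents(mask.astype(np.uint8),connectivity=4)
    o=[]
    for i in range(1,n):
        Q=P[l==i]
        if len(Q)<minn: continue
        (c,s,a)=cv2.minAreaRect((Q[:,:2]*1000).astype(np.float32))
        if s[0]<s[1]: s=s[::-1];a+=90
        o.append((np.array(c)/1000,s,(a+90)%180-90,np.median(Q[:,2]),len(Q)))
    return o
def carriers(n='top',f=None,box=(.38,.75,-.25,.3),zr=(.008,.03)):
    p,d,cm=snap(n,f); W=cloud(d,cm)
    h=cv2.cvtColor(p,cv2.COLOR_RGB2HSV)
    x,y,z=np.moveaxis(W,2,0)
    m=(x>box[0])&(x<box[1])&(y>box[2])&(y<box[3])&(z>zr[0])&(z<zr[1])&(h[...,1]<60)
    for r in rects(W,m): print(n,'c',r[0],'size',np.round(r[1],1),'ang',round(r[2],1),'z',round(r[3],4),r[4])
    return p,d,W
E
python3 - <<'E'
from h import *
for n in ['top','scene']:
    p,d,W=carriers(n)
    x,y,z=np.moveaxis(W,2,0)
    m=(x>.38)&(x<.6)&(y>.3)&(y<.42)
    for a,b in [(.06,.08),(.018,.0243),(.0243,.03)]:
        for r in rects(W,m&(z>a)&(z<b),20): print(a,r)
    m=(x>.45)&(x<.65)&(y<-.1)&(y>-.5)&(z>.02)
    for r in rects(W,m,500): print('shelf',r)
E
```

```text
top c [0.6736 0.0561] size [90. 53.] ang -82.7 z 0.0148 481
top c [0.5696 0.0764] size [90.  52.7] ang 81.1 z 0.0147 501
top c [0.4689 0.0592] size [87.5 52. ] ang -89.3 z 0.0145 527
0.06 (array([0.4508, 0.3719]), (51.20819854736328, 18.57889175415039), 0.3696596324443817, np.float64(0.06941938261703917), 136)
0.018 (array([0.4917, 0.3761]), (144.37167358398438, 57.96107864379883), 1.2728159427642822, np.float64(0.021648996347361615), 453)
0.018 (array([0.4228, 0.3756]), (52.74441146850586, 50.77970886230469), 1.0755059719085693, np.float64(0.02096835295630317), 136)
0.0243 (array([0.5159, 0.3494]), (32.91270065307617, 3.553595781326294), 2.6874568462371826, np.float64(0.026325692840387216), 20)
shelf (array([ 0.5487, -0.3033]), (327.11578369140625, 132.24021911621094), -89.75531615316868, np.float64(0.05512373534069437), 5108)
scene c [0.471  0.0564] size [95.3 57.5] ang 88.4 z 0.0151 552
scene c [0.5709 0.0745] size [95.6 56.7] ang 81.7 z 0.0152 598
scene c [0.6751 0.0547] size [94.  54.4] ang -81.9 z 0.0155 655
0.06 (array([0.4527, 0.3686]), (56.802635192871094, 23.709020614624023
[... 674 characters left out ...]
5, np.float64(0.021634891286031355), 37)
0.0243 (array([0.4196, 0.3532]), (45.33324432373047, 23.074867248535156), -1.3451461791992188, np.float64(0.025790316926440293), 41)
0.0243 (array([0.4839, 0.3708]), (24.611679077148438, 17.44718360900879), 86.99457550048828, np.float64(0.025788751185639613), 20)
0.0243 (array([0.5007, 0.3725]), (27.57929039001465, 12.963078498840332), -38.82113265991211, np.float64(0.02537716655217559), 21)
0.0243 (array([0.5436, 0.3509]), (46.329872131347656, 23.887588500976562), -31.992774963378906, np.float64(0.02620086783158071), 35)
shelf (array([ 0.5483, -0.3042]), (326.8009338378906, 138.204833984375), -89.29271996021271, np.float64(0.05220965291986274), 9382)
```

```bash
cat >> h.py <<'E'
from scipy.spatial.transform import Rotation as Ro
def Rt(yaw,pitch=0):
    """tool down; yaw = world angle of tool x, deg; pitch = turn about world y, deg"""
    c,s=np.cos(np.radians(yaw)),np.sin(np.radians(yaw))
    return Ro.from_euler('y',pitch,degrees=True).as_matrix()@np.array([[c,s,0],[s,-c,0],[0,0,-1.]])
def plan(targets,start=None):
    """targets: list of (pos,R); prints rows relative to the present (or given) pose"""
    o=observe(); p,R=(o['tool_pos'],o['orientation']) if start is None else start
    print('t',round(o['time_s'],2),'at',o['tool_pos'],'yaw',np.degrees(np.arctan2(R[1,0],R[0,0])),'w',o['grip_width'],'f',o['wrist_force'])
    for q,Q in targets:
        print((R.T@(np.array(q)-p)/.04).round(3).tolist(),(Ro.from_matrix(R.T@Q).as_rotvec(degrees=True)/6).round(3).tolist())
E
python3 -c "
from h import *
plan([((.4515,.371,.16),Rt(180))])"
```

```text
t 1.1 at [0.1626 0.6293 0.2146] yaw 165.51483708511228 w 0.09214867093247038 f [-0.2999  0.1367  0.1449]
[-8.609, -4.447, 1.365] [0.0, 0.0, -2.414]
```

{"api": "apply_moves", "payload": {
  "delta_pos": [
    [-8.61, -4.45, 1.36],
    [-8.61, -4.45, 1.36],
    [-8.61, -4.45, 1.36],
    [-8.61, -4.45, 1.36],
    [-8.61, -4.45, 1.36],
    [-8.61, -4.45, 1.36],
    [-8.61, -4.45, 1.36],
    [-8.61, -4.45, 1.36],
    [-8.61, -4.45, 1.36],
    [-8.61, -4.45, 1.36],
    [-8.61, -4.45, 1.36],
    [-8.61, -4.45, 1.36]
  ],
  "dr": [
    [0, 0, -2.41],
    [0, 0, -2.41],
    [0, 0, -2.41],
    [0, 0, -2.41],
    [0, 0, -2.41],
    [0, 0, -2.41],
    [0, 0, -2.41],
    [0, 0, -2.41],
    [0, 0, -2.41],
    [0, 0, -2.41],
    [0, 0, -2.41],
    [0, 0, -2.41]
  ],
  "gripper": [0, 0, 0, 0, 0, 0, 0, 0, 0, 0, 0, 0]
}}

```text
time_s: 2.3
tool_pos: [0.4502, 0.3725, 0.1604]
orientation: [[-1.0, -0.002, -0.0], [-0.002, 1.0, 0.001], [0.0, 0.001, -1.0]]
wrist_force: [0.5, 0.8, 0.8]
grip_width: 0.0921
grip_force: 0.0
```

Run:
```python
from h import *
p,d,cm=snap('wrist','w1.png'); W=cloud(d,cm)
x,y,z=np.moveaxis(W,2,0)
m=(x>.35)&(x<.62)&(y>.3)&(y<.45)
for a,b in [(.062,.08),(.0,.0215),(.0215,.0245),(.0245,.032)]:
    for r in rects(W,m&(z>a)&(z<b),300): print(a,r)
cv2.imwrite('pics/w1.png',cv2.cvtColor(p,cv2.COLOR_RGB2BGR))
plan([((.4515,.371,.16),Rt(180)),((.4515,.371,.06),Rt(180))])
```

```text
0.062 (array([0.4488, 0.3727]), (55.09728240966797, 17.187671661376953), 0.44943520426750183, np.float64(0.07046501797784244), 1073)
0.0 (array([0.4709, 0.375 ]), (241.78848266601562, 149.95046997070312), 0.011475028470158577, np.float64(0.0010389933888653446), 17230)
0.0215 (array([0.4798, 0.3744]), (142.87205505371094, 35.640262603759766), 1.970828890800476, np.float64(0.023642755047236508), 1719)
0.0245 (array([0.4777, 0.4029]), (169.71676635742188, 5.1625895500183105), 0.9814821481704712, np.float64(0.026796130143903918), 683)
0.0245 (array([0.4786, 0.35  ]), (169.28895568847656, 5.126735687255859), 0.9513494968414307, np.float64(0.02673498033790994), 675)
t 2.35 at [0.4503 0.3723 0.1604] yaw -179.8618594058056 w 0.09167289104150447 f [-0.3332 -0.324  -0.1156]
[-0.029, -0.033, 0.01] [0.007, -0.001, 0.023]
[-0.029, -0.035, 2.51] [0.007, -0.001, 0.023]
```

View pics/w1.png

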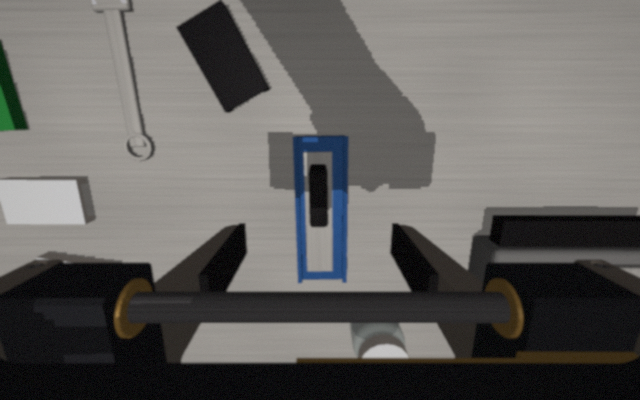

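{"api": "apply_moves", "payload": {
  "delta_pos": [
    [0.02, 0.02, 1.2],
    [0.02, 0.02, 2.2],
    [0.02, 0.02, 3.2],
    [0.02, 0.02, 3.2],
    [0.02, 0.02, 3.2],
    [0.02, 0.02, 3.2],
    [0.02, 0.02, 3.2],
    [0.02, 0.02, 3.2],
    [0.02, 0.02, 3.2],
    [0.02, 0.02, 3.2],
    [0.02, 0.02, 3.2],
    [0.02, 0.02, 3.2],
    [0.02, 0.02, 3.2]
  ],
  "dr": [
    [0, 0, -0.13],
    [0, 0, -0.13],
    [0, 0, -0.13],
    [0, 0, -0.13],
    [0, 0, -0.13],
    [0, 0, -0.13],
    [0, 0, -0.13],
    [0, 0, -0.13],
    [0, 0, -0.13],
    [0, 0, -0.13],
    [0, 0, -0.13],
    [0, 0, -0.13],
    [0, 0, -0.13]
  ],
  "gripper": [0, 0, 0, 0, 255, 255, 255, 255, 255, 255, 255, 255, 255],
  "squeeze": 45
}}

```text
time_s: 3.65
tool_pos: [0.4507, 0.3716, 0.0321]
orientation: [[-1.0, -0.013, -0.0], [-0.013, 1.0, -0.0], [0.0, -0.0, -1.0]]
wrist_force: [0.3, 0.3, 0.2]
grip_width: 0.022
grip_force: 0.0
```

{"api": "apply_moves", "payload": {
  "delta_pos": [
    [0, 0, 0],
    [0, 0, 0],
    [0, 0, 0],
    [0, 0, 0],
    [0, 0, -1.0],
    [0, 0, -2.0],
    [0, 0, -2.5],
    [0, 0, -2.5]
  ],
  "dr": [
    [0, 0, 0],
    [0, 0, 0],
    [0, 0, 0],
    [0, 0, 0],
    [0, 0, 0],
    [0, 0, 0],
    [0, 0, 0],
    [0, 0, 0]
  ],
  "gripper": [255, 255, 255, 255, 255, 255, 255, 255]
}}

```text
time_s: 4.45
tool_pos: [0.4523, 0.3729, 0.1352]
orientation: [[-1.0, -0.013, 0.004], [-0.013, 1.0, 0.004], [-0.004, 0.004, -1.0]]
wrist_force: [0.5, -0.1, -1.6]
grip_width: 0.0176
grip_force: 45.0
```

Run:
```python
from h import *
plan([((.5,.3,.15),Rt(90))])
p,d,W=carriers('wrist','w2.png')
x,y,z=np.moveaxis(W,2,0)
m=(x>.35)&(x<.62)&(y>.3)&(y<.45)
for a,b in [(.10,.135),(.153,.185)]:
    for r in rects(W,m&(z>a)&(z<b),200): print(a,r)
carriers('top')
```

```text
t 4.45 at [0.4523 0.3729 0.1352] yaw -179.25474663563242 w 0.017600530825995376 f [ 0.5096 -0.1277 -1.6144]
[-1.17, -1.836, -0.372] [0.063, 0.004, 15.124]
wrist c [0.4053 0.1727] size [30.4 28.1] ang 43.8 z 0.0087 223
wrist c [0.4675 0.0707] size [69.1 52.5] ang 89.3 z 0.0155 3108
wrist c [0.5378 0.0401] size [17.7  8.1] ang -65.1 z 0.0146 113
wrist c [0.559  0.1062] size [36.1 27.4] ang 84.5 z 0.0153 667
wrist c [0.6577 0.0979] size [36.2  7.5] ang 10.0 z 0.0142 188
0.1 (array([0.4285, 0.3731]), (35.17070770263672, 30.030630111694336), 0.7820019721984863, np.float64(0.12671148998120418), 1482)
0.1 (array([0.5364, 0.3747]), (30.32501983642578, 30.02024269104004), 1.1764838695526123, np.float64(0.12724570167832638), 1326)
0.153 (array([0.4456, 0.3734]), (43.350318908691406, 41.36937713623047), 43.48603439331055, np.float64(0.17349195717597732), 4650)
top c [0.674  0.0563] size [89.8 52.9] ang -82.2 z 0.0147 478
top c [0.5697 0.0763] size [89.9 53.2] ang 81.0 z 0.0148 502
top c [0.4688 0.0592] size [87.6 51.8] ang -89.6 z 0.0147 525
```

```bash
cat >> h.py <<'E'
def pre(c,ang,back=.03,z=.0145,d=22):
    """c centre, ang dir of lifter x (deg): TCP at stand-off, tip `back` before near end"""
    u=np.array([np.cos(np.radians(ang)),np.sin(np.radians(ang))])
    t=np.array(c)-u*(.045+back+.099)
    return (np.r_[t,z],Rt(ang+180))
def arc(d=22,z0=.0145):
    """rows from inserted pose (tip d mm in, TCP height z0), lifter forward=-x, up=-z"""
    o=[]
    for th in list(range(0,91,6))+[94,98,102,106]:
        a=np.radians(min(th,90)); r=90-d
        s,z=-r*np.cos(a)+10*np.sin(a), r*np.sin(a)+10*np.cos(a)
        if th>90:
            b=np.radians(th-90); s,z=15-5*np.cos(b)+r*np.sin(b), r*np.cos(b)+5*np.sin(b)
        o.append([round(-(s+r)/40,2),0,round(-(z+8-z0*1000)/40,2)])
    print(o,len(o))
E
python3 - <<'E'
from h import *
a=pre((.4685,.0597),-89.7,z=.15);print(a)
plan([a,pre((.4685,.0597),-89.7)]);arc()
E
```

```text
(array([0.4676, 0.2337, 0.15  ]), array([[-0.0052,  1.    ,  0.    ],
       [ 1.    ,  0.0052,  0.    ],
       [ 0.    ,  0.    , -1.    ]]))
t 4.55 at [0.4503 0.3712 0.1315] yaw -179.24880506415278 w 0.017882184945111478 f [-0.2977 -0.1336 -2.6813]
[-0.387, -3.442, -0.46] [-0.009, 0.0, 15.075]
[-0.389, -3.44, 2.927] [-0.009, 0.0, 15.075]
[[np.float64(-0.0), 0, np.float64(-0.09)], [np.float64(-0.04), 0, np.float64(-0.26)], [np.float64(-0.09), 0, np.float64(-0.44)], [np.float64(-0.16), 0, np.float64(-0.6)], [np.float64(-0.25), 0, np.float64(-0.76)], [np.float64(-0.35), 0, np.float64(-0.9)], [np.float64(-0.47), 0, np.float64(-1.04)], [np.float64(-0.6), 0, np.float64(-1.16)], [np.float64(-0.75), 0, np.float64(-1.27)], [np.float64(-0.9), 0, np.float64(-1.36)], [np.float64(-1.07), 0, np.float64(-1.43)], [np.float64(-1.24), 0, np.float64(-1.49)], [np.float64(-1.41), 0, np.float64(-1.53)], [np.float64(-1.59), 0, np.float64(-1.55)], [np.float64(-1.77), 0, np.float64(-1.55)], [np.float64(-1.95), 0, np.float64(-1.54)], [np.float64(-2.07), 0, np.float64(-1.54)], [np.float64(-2.19), 0, np.float64(-1.54)], [np.float64(-2.31), 0, np.float64(-1.53)], [np.float64(-2.42), 0, np.float64(-1.51)]] 20
```

{"api": "apply_moves", "payload": {
  "delta_pos": [
    [-0.39, -0.5, -0.46],
    [-0.39, -0.8, -0.46],
    [-0.39, -1.1, -0.46],
    [-0.39, -1.4, -0.46],
    [-0.39, -1.7, -0.46],
    [-0.39, -2.0, -0.46],
    [-0.39, -2.3, -0.46],
    [-0.39, -2.6, -0.46],
    [-0.39, -3.0, -0.46],
    [-0.39, -3.44, -0.46],
    [-0.39, -3.44, -0.46],
    [-0.39, -3.44, 0.5],
    [-0.39, -3.44, 1.5],
    [-0.39, -3.44, 2.4],
    [-0.39, -3.44, 2.93],
    [-0.39, -3.44, 2.93],
    [-0.39, -3.44, 2.93],
    [-0.39, -3.44, 2.93]
  ],
  "dr": [
    [0, 0, 1.4],
    [0, 0, 2.8],
    [0, 0, 4.2],
    [0, 0, 5.6],
    [0, 0, 7.0],
    [0, 0, 8.4],
    [0, 0, 9.8],
    [0, 0, 11.2],
    [0, 0, 12.6],
    [0, 0, 14.0],
    [0, 0, 15.08],
    [0, 0, 15.08],
    [0, 0, 15.08],
    [0, 0, 15.08],
    [0, 0, 15.08],
    [0, 0, 15.08],
    [0, 0, 15.08],
    [0, 0, 15.08]
  ],
  "gripper": [255, 255, 255, 255, 255, 255, 255, 255, 255, 255, 255, 255, 255, 255, 255, 255, 255, 255]
}}

```text
time_s: 6.35
tool_pos: [0.4674, 0.2336, 0.014]
orientation: [[-0.005, 1.0, -0.001], [1.0, 0.005, -0.001], [-0.001, -0.001, -1.0]]
wrist_force: [0.2, 0.3, -1.1]
grip_width: 0.0178
grip_force: 45.0
```

Run:
```python
from h import *
p,d,W=carriers('wrist','w3.png')
x,y,z=np.moveaxis(W,2,0)
m=(x>.43)&(x<.5)&(y>.11)&(y<.29)
for r in rects(W,m&(z>.003)&(z<.02),50): print(r)
a=pre((.4685,.0597),-89.7,-.022)
plan([pre((.4685,.0597),-89.7),a])
carriers('top')
```

```text
wrist c [0.4707 0.2581] size [37.  33.5] ang 0.2 z 0.0088 1339
wrist c [0.4506 0.2432] size [9.9 1.8] ang 4.2 z 0.0231 126
wrist c [0.4588 0.1621] size [15.1  8.3] ang 46.7 z 0.0084 103
wrist c [0.4563 0.1514] size [13.4  6.7] ang 78.4 z 0.0084 71
wrist c [0.4702 0.144 ] size [23.2 14.9] ang -6.8 z 0.0084 181
(array([0.4669, 0.2581]), (40.32178497314453, 34.40517044067383), 0.2867944538593292, np.float64(0.008541661960653896), 1611)
(array([0.4677, 0.151 ]), (31.267669677734375, 30.347942352294922), -88.28618633747101, np.float64(0.008066588467699809), 1435)
t 6.4 at [0.4677 0.2339 0.0145] yaw 90.27267046934625 w 0.018091177011280917 f [-0.4288  0.9077 -1.5359]
[-0.005, -0.002, -0.001] [-0.007, 0.008, -0.005]
[-1.305, -0.002, 0.0] [-0.007, 0.008, -0.005]
top c [0.674 0.056] size [90.3 52.7] ang -82.8 z 0.0147 477
top c [0.5696 0.0764] size [90.  51.9] ang 81.0 z 0.0146 503
top c [0.4687 0.0591] size [87.5 51.8] ang -89.0 z 0.0148 529
```

View pics/w3.png

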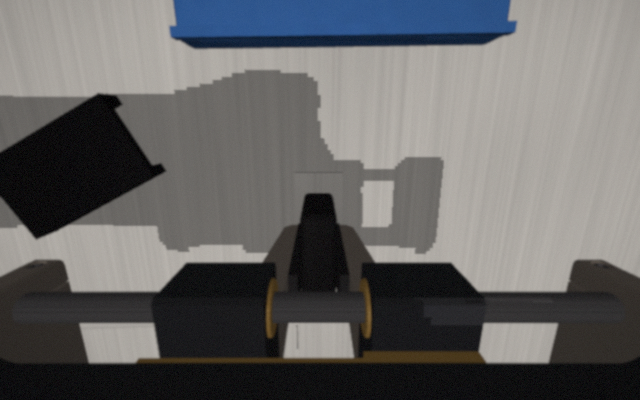

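{"api": "apply_moves", "payload": {
  "delta_pos": [
    [0, 0, 0.04],
    [-0.3, 0, 0.04],
    [-0.6, 0, 0.04],
    [-0.9, 0, 0.04],
    [-1.2, 0, 0.04],
    [-1.3, 0, 0.04],
    [-1.3, 0, 0.04],
    [-1.3, 0, 0.04]
  ],
  "dr": [
    [0, 0, 0],
    [0, 0, 0],
    [0, 0, 0],
    [0, 0, 0],
    [0, 0, 0],
    [0, 0, 0],
    [0, 0, 0],
    [0, 0, 0]
  ],
  "gripper": [255, 255, 255, 255, 255, 255, 255, 255]
}}

```text
time_s: 7.25
tool_pos: [0.4685, 0.1825, 0.0135]
orientation: [[-0.005, 1.0, 0.0], [1.0, 0.005, 0.0], [0.0, 0.0, -1.0]]
wrist_force: [0.2, 1.0, -1.4]
grip_width: 0.0177
grip_force: 45.0
```

Run:
```python
from h import *
plan([])
carriers('top')
```

```text
t 7.25 at [0.4685 0.1825 0.0135] yaw 90.26926384492194 w 0.017673448056328502 f [ 0.2482  0.9921 -1.3988]
top c [0.6739 0.0563] size [89.7 53. ] ang -82.6 z 0.0147 480
top c [0.5697 0.0765] size [90.  52.7] ang 80.8 z 0.0148 506
top c [0.4687 0.0607] size [90.7 51.7] ang -89.2 z 0.0147 523
```

{"api": "apply_moves", "payload": {
  "delta_pos": [
    [0, 0, -0.12],
    [-0.04, 0, -0.29],
    [-0.09, 0, -0.47],
    [-0.16, 0, -0.63],
    [-0.25, 0, -0.79],
    [-0.35, 0, -0.93],
    [-0.47, 0, -1.07],
    [-0.6, 0, -1.19],
    [-0.75, 0, -1.3],
    [-0.75, 0, -1.3]
  ],
  "dr": [
    [0, 0, 0],
    [0, 0, 0],
    [0, 0, 0],
    [0, 0, 0],
    [0, 0, 0],
    [0, 0, 0],
    [0, 0, 0],
    [0, 0, 0],
    [0, 0, 0],
    [0, 0, 0]
  ],
  "gripper": [255, 255, 255, 255, 255, 255, 255, 255, 255, 255]
}}

```text
time_s: 8.3
tool_pos: [0.4689, 0.1512, 0.066]
orientation: [[-0.003, 1.0, 0.001], [1.0, 0.003, 0.0], [0.0, 0.001, -1.0]]
wrist_force: [-0.4, -0.2, -1.3]
grip_width: 0.0176
grip_force: 45.0
```

Run:
```python
from h import *
p,d,cm=snap('scene'); W=cloud(d,cm)
cv2.imwrite('pics/s2.png',cv2.cvtColor(cv2.resize(p[100:260,220:420],(800,640))[:600],cv2.COLOR_RGB2BGR))
plan([])
x,y,z=np.moveaxis(W,2,0)
h=cv2.cvtColor(p,cv2.COLOR_RGB2HSV)
m=(abs(x-.4687)<.03)&(y<.13)&(y>-.1)&(z>.005)
Q=W[m]; print(len(Q),Q.min(0),Q.max(0),Q[Q[:,2].argmax()],Q[Q[:,1].argmin()])
```

```text
t 8.35 at [0.4687 0.1517 0.0657] yaw 90.21126817188912 w 0.017683472718061834 f [ 0.0164  1.3191 -1.4566]
3572 [ 0.4387 -0.0881  0.005 ] [0.4987 0.13   0.4911] [0.439  0.1137 0.4911] [ 0.4744 -0.0881  0.0055]
```

View pics/s2.png

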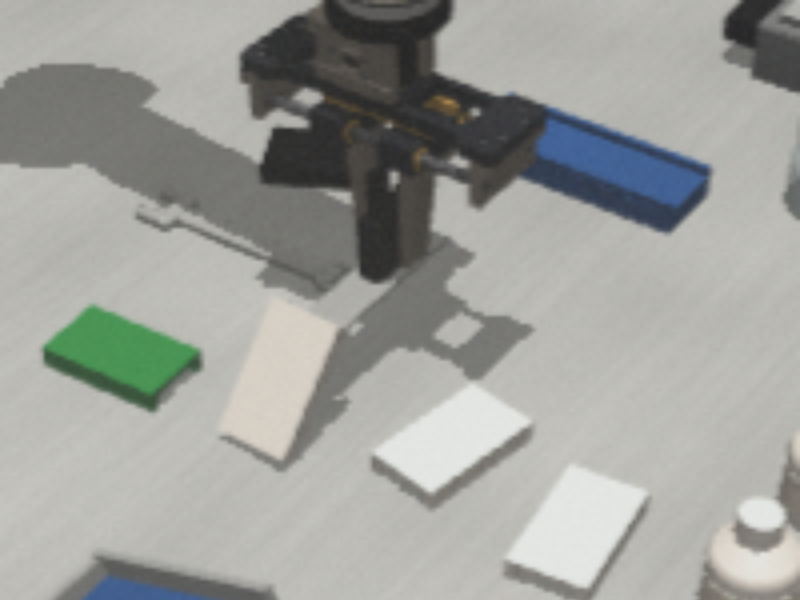

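```bash
cat >> h.py <<'E'
def tilt(x0,w=.018,y0=-.2,y1=.11):
    p,d,cm=snap('scene'); W=cloud(d,cm)
    x,y,z=np.moveaxis(W,2,0); h=cv2.cvtColor(p,cv2.COLOR_RGB2HSV)
    m=(abs(x-x0)<w)&(y<y1)&(y>y0)&(z>.012)&(z<.1)&(h[...,2]>170)
    m=cv2.erode(m.astype(np.uint8),np.ones((3,3)))>0
    Q=W[m]; c=Q.mean(0); v=np.linalg.svd(Q-c)[2][2]; v*=np.sign(v[2])
    print('n',len(Q),'c',c,'normal',v,'tilt',np.degrees(np.arccos(v[2])),'foot y',c[1]-(0-c[2])*v[2]/v[1])
E
python3 -c "
from h import *
tilt(.4687)"
```

```text
n 329 c [0.4691 0.0405 0.0469] normal [-1.     -0.0034  0.0027] tilt 89.8475078093727 foot y 0.0038417499224804794
```

```bash
python3 -c "
from h import *
tilt(.4687,.024,-.1,.045)
p,d,cm=snap('scene'); W=cloud(d,cm)
for r,c in [(210,280),(205,285),(200,287),(195,288),(190,292),(180,296)]: print(r,c,W[r,c],p[r,c])
"
```

```text
n 292 c [0.4693 0.0241 0.035 ] normal [-0.0399 -0.7418  0.6695] tilt 47.975283261931324 foot y -0.007472533185565029
210 280 [0.4566 0.0079 0.0013] [157 153 147]
205 285 [0.4689 0.0142 0.02  ] [217 210 199]
200 287 [0.471  0.0205 0.033 ] [218 210 199]
195 288 [0.4696 0.0272 0.0439] [219 212 201]
190 292 [0.473  0.0393 0.0533] [215 205 195]
180 296 [0.4714 0.0586 0.0714] [217 209 199]
```

{"api": "apply_moves", "payload": {
  "delta_pos": [
    [-0.15, 0, -0.09],
    [-0.32, 0, -0.16],
    [-0.49, 0, -0.22],
    [-0.66, 0, -0.26],
    [-0.84, 0, -0.28],
    [-1.02, 0, -0.28],
    [-1.2, 0, -0.28],
    [-1.3, 0, -0.28],
    [-1.4, 0, -0.28],
    [-1.5, 0, -0.28],
    [-1.6, 0, -0.28],
    [-1.7, 0, -0.26],
    [-1.8, 0, -0.26],
    [-1.85, 0, -0.26],
    [-1.85, 0, -0.26],
    [-1.85, 0, -0.26],
    [-1.85, 0, -0.26]
  ],
  "dr": [
    [0, 0, 0],
    [0, 0, 0],
    [0, 0, 0],
    [0, 0, 0],
    [0, 0, 0],
    [0, 0, 0],
    [0, 0, 0],
    [0, 0, 0],
    [0, 0, 0],
    [0, 0, 0],
    [0, 0, 0],
    [0, 0, 0],
    [0, 0, 0],
    [0, 0, 0],
    [0, 0, 0],
    [0, 0, 0],
    [0, 0, 0]
  ],
  "gripper": [255, 255, 255, 255, 255, 255, 255, 255, 255, 255, 255, 255, 255, 255, 255, 255, 255]
}}

```text
time_s: 10.2
tool_pos: [0.4689, 0.0785, 0.0758]
orientation: [[-0.005, 1.0, 0.0], [1.0, 0.005, 0.0], [0.0, 0.0, -1.0]]
wrist_force: [-0.6, 0.3, -1.9]
grip_width: 0.0178
grip_force: 45.0
```

Run:
```python
from h import *
p,d,W=carriers('top',None,zr=(.002,.03))
s,_,_=snap('scene')
cv2.imwrite('pics/s3.png',cv2.cvtColor(np.hstack([cv2.resize(s[120:320,200:400],(400,400)),cv2.resize(p[150:250,250:350],(400,400))]),cv2.COLOR_RGB2BGR))
plan([])
```

```text
top c [0.6726 0.061 ] size [100.9  62.2] ang -80.0 z 0.0146 510
top c [ 0.4693 -0.0514] size [92.1 64.1] ang 90.0 z 0.0062 437
top c [0.4033 0.1732] size [41.5 24. ] ang 0.4 z 0.0067 80
t 10.3 at [0.4689 0.0785 0.0758] yaw 90.29283042685508 w 0.017745941980599648 f [ 0.5569 -0.3002 -1.057 ]
```

View pics/s3.png

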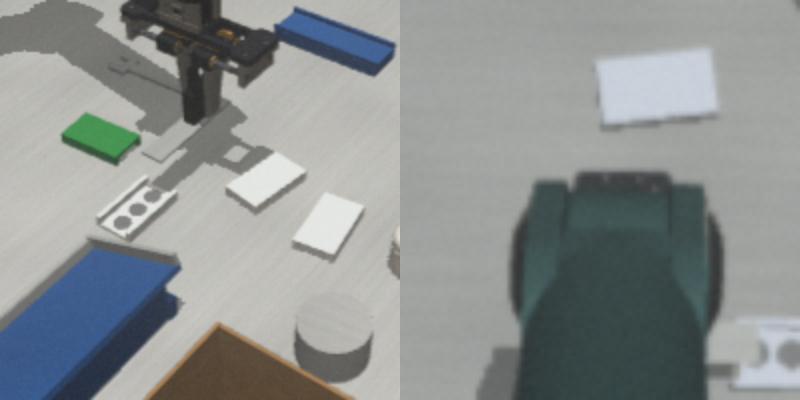

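Run:
```python
from h import *
c=((.5697,.0765),-99.2)
plan([pre(*c,z=.12),pre(*c,z=.0135)])
```

```text
t 10.3 at [0.4689 0.0785 0.0758] yaw 90.29283042685508 w 0.017745941980599648 f [ 0.5569 -0.3002 -1.057 ]
[4.229, 3.238, -1.105] [0.0, -0.001, 1.582]
[4.229, 3.238, 1.558] [0.0, -0.001, 1.582]
```

{"api": "apply_moves", "payload": {
  "delta_pos": [
    [0.5, 0.0, -1.1],
    [1.5, 0.8, -1.1],
    [2.4, 1.6, -1.1],
    [3.3, 2.4, -1.1],
    [4.23, 3.24, -1.1],
    [4.23, 3.24, -1.1],
    [4.23, 3.24, -0.3],
    [4.23, 3.24, 0.6],
    [4.23, 3.24, 1.3],
    [4.23, 3.24, 1.56],
    [4.23, 3.24, 1.56],
    [4.23, 3.24, 1.56]
  ],
  "dr": [
    [0, 0, 0],
    [0, 0, 0.8],
    [0, 0, 1.58],
    [0, 0, 1.58],
    [0, 0, 1.58],
    [0, 0, 1.58],
    [0, 0, 1.58],
    [0, 0, 1.58],
    [0, 0, 1.58],
    [0, 0, 1.58],
    [0, 0, 1.58],
    [0, 0, 1.58]
  ],
  "gripper": [255, 255, 255, 255, 255, 255, 255, 255, 255, 255, 255, 255]
}}

```text
time_s: 11.5
tool_pos: [0.5985, 0.2482, 0.0145]
orientation: [[0.16, 0.987, 0.002], [0.987, -0.16, 0.001], [0.001, 0.001, -1.0]]
wrist_force: [0.5, 0.4, -1.6]
grip_width: 0.0175
grip_force: 45.0
```

Run:
```python
from h import *
carriers('top'); carriers('scene')
c=((.5697,.0765),-99.2)
plan([pre(*c,back=.03,z=.0135),pre(*c,back=-.022,z=.0135)])
```

```text
top c [0.6742 0.0562] size [90.2 53.9] ang -82.0 z 0.0149 481
top c [0.5695 0.0765] size [90.  52.3] ang 80.8 z 0.0148 505
top c [ 0.4906 -0.0493] size [88.4  5.6] ang -89.1 z 0.0146 63
top c [ 0.4479 -0.0493] size [87.4  8.9] ang 88.8 z 0.0142 70
scene c [0.5991 0.216 ] size [139.6  35.1] ang 77.3 z 0.0106 257
scene c [0.5716 0.0745] size [95.6 55.5] ang 79.6 z 0.0153 595
scene c [ 0.4471 -0.0521] size [92.3 11.7] ang -88.2 z 0.0142 125
scene c [ 0.494  -0.0527] size [91.8  9.6] ang -89.0 z 0.014 130
scene c [0.6757 0.0551] size [95.3 53.4] ang -82.5 z 0.0153 667
t 11.6 at [0.5988 0.2484 0.0151] yaw 80.78635714687195 w 0.017567010519240395 f [ 1.2816  0.2215 -1.3125]
[-0.009, -0.031, 0.04] [0.021, -0.015, -0.002]
[-1.309, -0.031, 0.038] [0.021, -0.015, -0.002]
```

{"api": "apply_moves", "payload": {
  "delta_pos": [
    [-0.3, -0.03, 0.04],
    [-0.6, -0.03, 0.04],
    [-0.9, -0.03, 0.04],
    [-1.2, -0.03, 0.04],
    [-1.3, -0.03, 0.04],
    [-1.3, -0.03, 0.04],
    [-1.3, -0.03, -0.08],
    [-1.34, -0.03, -0.25],
    [-1.39, -0.03, -0.43],
    [-1.46, -0.03, -0.59],
    [-1.55, -0.03, -0.75],
    [-1.65, -0.03, -0.89],
    [-1.77, -0.03, -1.03],
    [-1.9, -0.03, -1.15],
    [-2.05, -0.03, -1.26],
    [-2.05, -0.03, -1.26]
  ],
  "dr": [
    [0, 0, 0],
    [0, 0, 0],
    [0, 0, 0],
    [0, 0, 0],
    [0, 0, 0],
    [0, 0, 0],
    [0, 0, 0],
    [0, 0, 0],
    [0, 0, 0],
    [0, 0, 0],
    [0, 0, 0],
    [0, 0, 0],
    [0, 0, 0],
    [0, 0, 0],
    [0, 0, 0],
    [0, 0, 0]
  ],
  "gripper": [255, 255, 255, 255, 255, 255, 255, 255, 255, 255, 255, 255, 255, 255, 255, 255]
}}

```text
time_s: 13.2
tool_pos: [0.5837, 0.1659, 0.0645]
orientation: [[0.162, 0.987, 0.001], [0.987, -0.162, -0.0], [-0.0, 0.001, -1.0]]
wrist_force: [-0.3, -0.4, -1.2]
grip_width: 0.0178
grip_force: 45.0
```

```bash
python3 -c "
from h import *
tilt(.565,.024,-.1,.058)
plan([])
"
```

```text
n 263 c [0.5659 0.0394 0.0327] normal [-0.1292 -0.7471  0.652 ] tilt 49.30470464952225 foot y 0.010945806530146217
t 13.25 at [0.5836 0.1666 0.0641] yaw 80.72839891758109 w 0.01753625296126306 f [ 0.1281  0.2785 -1.4999]
```

{"api": "apply_moves", "payload": {
  "delta_pos": [
    [-0.15, 0, -0.09],
    [-0.32, 0, -0.16],
    [-0.49, 0, -0.22],
    [-0.66, 0, -0.26],
    [-0.84, 0, -0.28],
    [-1.02, 0, -0.28],
    [-1.2, 0, -0.28],
    [-1.3, 0, -0.28],
    [-1.4, 0, -0.28],
    [-1.5, 0, -0.28],
    [-1.6, 0, -0.28],
    [-1.7, 0, -0.26],
    [-1.8, 0, -0.26],
    [-1.8, 0, -0.26],
    [-1.8, 0, -0.26],
    [-1.0, 0, -0.8],
    [-0.2, 0, -1.4]
  ],
  "dr": [
    [0, 0, 0],
    [0, 0, 0],
    [0, 0, 0],
    [0, 0, 0],
    [0, 0, 0],
    [0, 0, 0],
    [0, 0, 0],
    [0, 0, 0],
    [0, 0, 0],
    [0, 0, 0],
    [0, 0, 0],
    [0, 0, 0],
    [0, 0, 0],
    [0, 0, 0],
    [0, 0, 0],
    [0, 0, 0],
    [0, 0, 0]
  ],
  "gripper": [255, 255, 255, 255, 255, 255, 255, 255, 255, 255, 255, 255, 255, 255, 255, 255, 255]
}}

```text
time_s: 14.95
tool_pos: [0.5816, 0.1591, 0.1196]
orientation: [[0.163, 0.987, -0.002], [0.987, -0.163, -0.001], [-0.001, -0.002, -1.0]]
wrist_force: [1.5, 0.9, -2.7]
grip_width: 0.0175
grip_force: 45.0
```

Run:
```python
from h import *
carriers('top',zr=(.003,.03)); carriers('scene')
c=((.6742,.0561),-82.4)
plan([pre(*c,z=.12),pre(*c,z=.0135)])
```

```text
top c [0.6743 0.0559] size [93.6 61.3] ang -85.4 z 0.015 497
top c [ 0.5543 -0.0285] size [92.2 55.3] ang 81.1 z 0.0064 439
top c [ 0.4687 -0.0505] size [95.6 57.7] ang -88.9 z 0.0064 446
scene c [ 0.4468 -0.0535] size [91.4 11.5] ang 89.3 z 0.014 128
scene c [ 0.4916 -0.0535] size [93.9 15.2] ang 89.5 z 0.0145 126
scene c [0.6758 0.0547] size [94.2 53.1] ang -82.1 z 0.0155 664
scene c [ 0.5316 -0.0281] size [91.9 12.7] ang 78.8 z 0.0133 137
scene c [ 0.575  -0.0342] size [92.3 15.1] ang 79.9 z 0.0144 139
t 15.05 at [0.5844 0.1663 0.1228] yaw 81.21049037634563 w 0.017643949938761203 f [-0.0167 -0.0039 -1.3851]
[1.792, 1.413, 0.088] [0.057, -0.05, -2.732]
[1.776, 1.399, 2.751] [0.057, -0.05, -2.732]
```

{"api": "apply_moves", "payload": {
  "delta_pos": [
    [0.6, 0.4, 0],
    [1.2, 0.9, 0],
    [1.78, 1.4, 0.09],
    [1.78, 1.4, 0.5],
    [1.78, 1.4, 1.4],
    [1.78, 1.4, 2.3],
    [1.78, 1.4, 2.72],
    [1.78, 1.4, 2.72],
    [1.78, 1.4, 2.72]
  ],
  "dr": [
    [0, 0, -1.2],
    [0, 0, -2.0],
    [0, 0, -2.73],
    [0, 0, -2.73],
    [0, 0, -2.73],
    [0, 0, -2.73],
    [0, 0, -2.73],
    [0, 0, -2.73],
    [0, 0, -2.73]
  ],
  "gripper": [255, 255, 255, 255, 255, 255, 255, 255, 255]
}}

```text
time_s: 15.95
tool_pos: [0.6485, 0.2201, 0.0108]
orientation: [[-0.124, 0.992, -0.0], [0.992, 0.124, -0.001], [-0.0, -0.0, -1.0]]
wrist_force: [0.1, -0.8, -2.2]
grip_width: 0.0177
grip_force: 45.0
```

Run:
```python
from h import *
carriers('top'); 
c=((.6742,.0561),-82.4)
plan([pre(*c,back=.03,z=.0135),pre(*c,back=-.022,z=.0135)])
```

```text
top c [0.6736 0.0562] size [90.1 53.6] ang -82.0 z 0.0151 478
top c [ 0.5752 -0.0327] size [88.5  8. ] ang 81.3 z 0.0143 67
top c [ 0.5295 -0.0264] size [86.8  7.6] ang 81.3 z 0.0143 70
top c [ 0.4907 -0.0492] size [88.   5.9] ang -89.1 z 0.0148 62
top c [ 0.447  -0.0492] size [87.1  9.4] ang -89.3 z 0.0146 71
t 16.0 at [0.6487 0.2203 0.0111] yaw 97.1377418275132 w 0.017392492165917206 f [ 1.247  -0.0935 -2.2555]
[0.198, 0.087, -0.06] [0.001, 0.002, -0.077]
[-1.102, 0.097, -0.06] [0.001, 0.002, -0.077]
```

{"api": "apply_moves", "payload": {
  "delta_pos": [
    [0.2, 0.09, -0.06],
    [0.0, 0.09, -0.06],
    [-0.3, 0.09, -0.06],
    [-0.6, 0.09, -0.06],
    [-0.9, 0.09, -0.06],
    [-1.1, 0.09, -0.06],
    [-1.1, 0.09, -0.06],
    [-1.1, 0.09, -0.18],
    [-1.14, 0.09, -0.35],
    [-1.19, 0.09, -0.53],
    [-1.26, 0.09, -0.69],
    [-1.35, 0.09, -0.85],
    [-1.45, 0.09, -0.99],
    [-1.57, 0.09, -1.13],
    [-1.7, 0.09, -1.25],
    [-1.85, 0.09, -1.36],
    [-1.85, 0.09, -1.36]
  ],
  "dr": [
    [0, 0, -0.08],
    [0, 0, -0.08],
    [0, 0, -0.08],
    [0, 0, -0.08],
    [0, 0, -0.08],
    [0, 0, -0.08],
    [0, 0, -0.08],
    [0, 0, -0.08],
    [0, 0, -0.08],
    [0, 0, -0.08],
    [0, 0, -0.08],
    [0, 0, -0.08],
    [0, 0, -0.08],
    [0, 0, -0.08],
    [0, 0, -0.08],
    [0, 0, -0.08],
    [0, 0, -0.08]
  ],
  "gripper": [255, 255, 255, 255, 255, 255, 255, 255, 255, 255, 255, 255, 255, 255, 255, 255, 255]
}}

```text
time_s: 17.7
tool_pos: [0.6623, 0.1461, 0.0663]
orientation: [[-0.131, 0.991, 0.001], [0.991, 0.131, -0.0], [-0.001, 0.001, -1.0]]
wrist_force: [0.0, -0.9, -1.8]
grip_width: 0.0178
grip_force: 45.0
```

```bash
python3 -c "
from h import *
tilt(.678,.022,-.1,.04)
plan([])
"
```

```text
n 347 c [0.6775 0.0219 0.0358] normal [ 0.0887 -0.8091  0.581 ] tilt 54.480996118602505 foot y -0.003777405114918121
t 17.75 at [0.662  0.1469 0.0658] yaw 97.58239414006168 w 0.017753024514609205 f [-0.0606  0.044  -1.7181]
```

{"api": "apply_moves", "payload": {
  "delta_pos": [
    [-0.15, 0, -0.09],
    [-0.32, 0, -0.16],
    [-0.49, 0, -0.22],
    [-0.66, 0, -0.26],
    [-0.84, 0, -0.28],
    [-1.0, 0, -0.28],
    [-1.1, 0, -0.28],
    [-1.2, 0, -0.28],
    [-1.3, 0, -0.28],
    [-1.4, 0, -0.28],
    [-1.5, 0, -0.28],
    [-1.6, 0, -0.26],
    [-1.7, 0, -0.26],
    [-1.7, 0, -0.26],
    [-1.7, 0, -0.26],
    [-1.0, 0, -0.8],
    [-0.2, 0, -1.4],
    [-0.2, 0, -1.4]
  ],
  "dr": [
    [0, 0, 0],
    [0, 0, 0],
    [0, 0, 0],
    [0, 0, 0],
    [0, 0, 0],
    [0, 0, 0],
    [0, 0, 0],
    [0, 0, 0],
    [0, 0, 0],
    [0, 0, 0],
    [0, 0, 0],
    [0, 0, 0],
    [0, 0, 0],
    [0, 0, 0],
    [0, 0, 0],
    [0, 0, 0],
    [0, 0, 0],
    [0, 0, 0]
  ],
  "gripper": [255, 255, 255, 255, 255, 255, 255, 255, 255, 255, 255, 255, 255, 255, 255, 255, 255, 255]
}}

```text
time_s: 19.55
tool_pos: [0.6638, 0.1477, 0.1247]
orientation: [[-0.141, 0.99, 0.005], [0.99, 0.141, 0.006], [0.005, 0.006, -1.0]]
wrist_force: [0.8, 0.6, -1.7]
grip_width: 0.0174
grip_force: 45.0
```

Run:
```python
from h import *
p,_,_=carriers('top',zr=(.003,.03)); 
s,_,_=snap('scene')
cv2.imwrite('pics/s4.png',cv2.cvtColor(np.hstack([cv2.resize(s[120:320,220:420],(400,400)),cv2.resize(p[120:270,240:390],(400,400))]),cv2.COLOR_RGB2BGR))
# stand: centre .478,.3765 yaw 1; original grip (.451,.3735)
plan([((.451,.374,.13),Rt(181)),((.451,.374,.0345),Rt(181))])
```

```text
top c [ 0.6871 -0.0461] size [94.8 55.6] ang -80.8 z 0.0071 415
top c [ 0.5524 -0.0305] size [91.8 53.3] ang 81.6 z 0.0066 442
top c [ 0.4704 -0.0503] size [94.5 55.2] ang 89.8 z 0.0062 431
t 19.65 at [0.6627 0.1415 0.122 ] yaw 97.81295644700961 w 0.01762524828477975 f [-0.0678 -0.159  -1.1002]
[6.478, -4.452, -0.201] [0.013, 0.004, -13.865]
[6.476, -4.455, 2.186] [0.013, 0.004, -13.865]
```

View pics/s4.png

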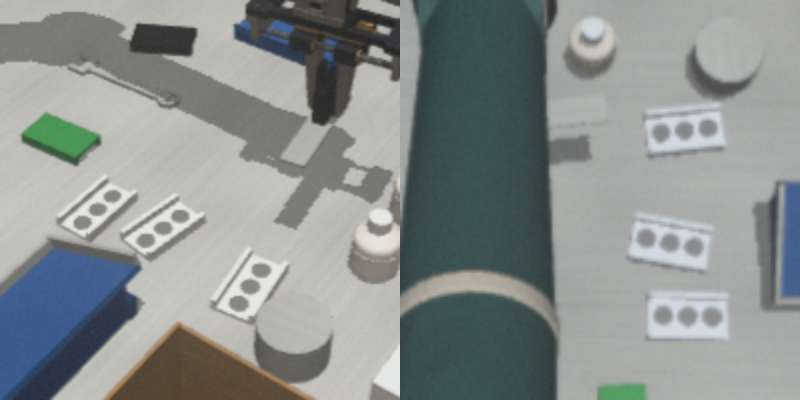

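{"api": "apply_moves", "payload": {
  "delta_pos": [
    [0.6, 0, -0.5],
    [1.2, -0.4, -0.5],
    [1.8, -0.8, -0.5],
    [2.4, -1.2, -0.5],
    [3.0, -1.6, -0.5],
    [3.6, -2.0, -0.5],
    [4.2, -2.5, -0.5],
    [4.8, -3.0, -0.5],
    [5.4, -3.5, -0.5],
    [6.0, -4.0, -0.5],
    [6.49, -4.46, -0.5],
    [6.49, -4.46, -0.5],
    [6.49, -4.46, 0.4],
    [6.49, -4.46, 1.2],
    [6.49, -4.46, 1.9],
    [6.49, -4.46, 1.9],
    [6.49, -4.46, 1.9]
  ],
  "dr": [
    [0, 0, -1.2],
    [0, 0, -2.5],
    [0, 0, -3.8],
    [0, 0, -5.1],
    [0, 0, -6.4],
    [0, 0, -7.7],
    [0, 0, -9.0],
    [0, 0, -10.3],
    [0, 0, -11.6],
    [0, 0, -12.9],
    [0, 0, -13.87],
    [0, 0, -13.87],
    [0, 0, -13.87],
    [0, 0, -13.87],
    [0, 0, -13.87],
    [0, 0, -13.87],
    [0, 0, -13.87]
  ],
  "gripper": [255, 255, 255, 255, 255, 255, 255, 255, 255, 255, 255, 255, 255, 255, 255, 255, 255]
}}

```text
time_s: 21.35
tool_pos: [0.4521, 0.372, 0.0451]
orientation: [[-1.0, -0.013, -0.0], [-0.013, 1.0, -0.001], [0.001, -0.001, -1.0]]
wrist_force: [-0.1, -0.5, -0.9]
grip_width: 0.0177
grip_force: 45.0
```

Run:
```python
from h import *
p,d,cm=snap('wrist'); W=cloud(d,cm)
x,y,z=np.moveaxis(W,2,0); m=(x>.35)&(x<.62)&(y>.3)&(y<.45)
h=cv2.cvtColor(p,cv2.COLOR_RGB2HSV)
for k in (h[...,1]<90,h[...,1]>90):
  for r in rects(W,k&m&(z>.015)&(z<.05),200): print(r)
plan([((.451,.375,.0325),Rt(181))])
```

```text
(array([0.4314, 0.3714]), (41.052738189697266, 39.66288375854492), 0.6590908169746399, np.float64(0.0413995600984928), 1605)
(array([0.5398, 0.3775]), (47.28449630737305, 44.86476135253906), -89.49364256858826, np.float64(0.04121120806687008), 1514)
(array([0.4271, 0.3753]), (68.43392944335938, 57.3753662109375), 0.7746206521987915, np.float64(0.02103932317021613), 4688)
(array([0.5462, 0.3525]), (32.22043228149414, 6.750269889831543), -0.36895751953125, np.float64(0.02639459643628611), 301)
(array([0.547 , 0.3959]), (27.46902847290039, 9.820430755615234), 2.2014119625091553, np.float64(0.02083153506148666), 301)
t 21.4 at [0.4526 0.3729 0.0462] yaw -179.23112249656236 w 0.01772929750274396 f [ 0.7137  0.0303 -1.0109]
[0.038, 0.052, 0.343] [0.003, 0.011, -0.039]
```

{"api": "apply_moves", "payload": {
  "delta_pos": [
    [0.04, 0.05, 0.2],
    [0.04, 0.05, 0.34],
    [0.04, 0.05, 0.34],
    [0.04, 0.05, 0.37],
    [0.04, 0.05, 0.37],
    [0.04, 0.05, 0.37]
  ],
  "dr": [
    [0, 0, 0],
    [0, 0, 0],
    [0, 0, 0],
    [0, 0, 0],
    [0, 0, 0],
    [0, 0, 0]
  ],
  "gripper": [255, 255, 255, 255, 255, 255]
}}

```text
time_s: 22.0
tool_pos: [0.4498, 0.3754, 0.0308]
orientation: [[-1.0, -0.015, 0.0], [-0.015, 1.0, 0.0], [-0.0, 0.0, -1.0]]
wrist_force: [-0.3, -0.8, -1.6]
grip_width: 0.0178
grip_force: 45.0
```

Run:
```python
from h import *
p,d,cm=snap('wrist'); W=cloud(d,cm)
x,y,z=np.moveaxis(W,2,0); m=(x>.35)&(x<.62)&(y>.3)&(y<.45)
h=cv2.cvtColor(p,cv2.COLOR_RGB2HSV)
for r in rects(W,(h[...,1]<90)&m&(z>.015)&(z<.05),200): print(r)
plan([])
```

```text
(array([0.4268, 0.3729]), (46.6903076171875, 38.076629638671875), -83.88018703460693, np.float64(0.027226543541399917), 2024)
(array([0.5332, 0.377 ]), (36.91845703125, 31.988422393798828), 0.6213757991790771, np.float64(0.026952258216371927), 1501)
t 22.05 at [0.4497 0.3754 0.0308] yaw -179.13159498229038 w 0.01782590155102309 f [ 0.833  -0.1461 -2.3151]
```

{"api": "apply_moves", "payload": {
  "delta_pos": [
    [0, 0, 0.03],
    [0, 0, 0.05],
    [0, 0, 0.05],
    [0, 0, 0.05]
  ],
  "dr": [
    [0, 0, 0],
    [0, 0, 0],
    [0, 0, 0],
    [0, 0, 0]
  ],
  "gripper": [255, 255, 255, 255]
}}

```text
time_s: 22.45
tool_pos: [0.4496, 0.3753, 0.0285]
orientation: [[-1.0, -0.015, -0.0], [-0.015, 1.0, -0.0], [0.0, -0.0, -1.0]]
wrist_force: [0.2, 0.2, -1.0]
grip_width: 0.018
grip_force: 45.0
```

{"api": "apply_moves", "payload": {
  "delta_pos": [
    [0, 0, 0.02],
    [0, 0, 0.04],
    [0, 0, 0.04],
    [0, 0, 0.04]
  ],
  "dr": [
    [0, 0, 0],
    [0, 0, 0],
    [0, 0, 0],
    [0, 0, 0]
  ],
  "gripper": [255, 255, 255, 255]
}}

```text
time_s: 22.85
tool_pos: [0.4497, 0.3755, 0.0275]
orientation: [[-1.0, -0.015, 0.0], [-0.015, 1.0, 0.0], [-0.0, 0.0, -1.0]]
wrist_force: [-1.9, -1.3, 5.5]
grip_width: 0.018
grip_force: 45.0
```

{"api": "apply_moves", "payload": {
  "delta_pos": [
    [0, 0, -0.02],
    [0, 0, -0.02],
    [0, 0, -0.02],
    [0, 0, -0.02],
    [0, 0, -0.5],
    [0, 0, -1.5],
    [0, 0, -2.5],
    [0, 0, -3.2],
    [0, 0, -3.2],
    [0, 0, -3.2]
  ],
  "dr": [
    [0, 0, 0],
    [0, 0, 0],
    [0, 0, 0],
    [0, 0, 0],
    [0, 0, 0],
    [0, 0, 0],
    [0, 0, 0],
    [0, 0, 0],
    [0, 0, 0],
    [0, 0, 0]
  ],
  "gripper": [160, 140, 120, 120, 100, 60, 60, 60, 60, 60]
}}

```text
time_s: 23.85
tool_pos: [0.4497, 0.3754, 0.1553]
orientation: [[-1.0, -0.015, 0.001], [-0.015, 1.0, 0.001], [-0.001, 0.001, -1.0]]
wrist_force: [0.1, -0.8, 0.4]
grip_width: 0.0704
grip_force: 0.0
```

Run:
```python
from h import *
plan([])
p,d,cm=snap('wrist','w5.png'); W=cloud(d,cm)
x,y,z=np.moveaxis(W,2,0); m=(x>.35)&(x<.62)&(y>.3)&(y<.45)
h=cv2.cvtColor(p,cv2.COLOR_RGB2HSV)
for a,b in [(.062,.08),(.0215,.0245),(.0245,.032)]:
    for r in rects(W,m&(z>a)&(z<b),300): print(a,r)
carriers('top',zr=(.003,.03));
```

```text
t 23.85 at [0.4497 0.3754 0.1553] yaw -179.12922924173498 w 0.07040338693864967 f [ 0.0828 -0.8483  0.3665]
0.062 (array([0.4483, 0.3762]), (55.26594543457031, 17.95261573791504), 0.37109944224357605, np.float64(0.07047550341901693), 1147)
0.0215 (array([0.4798, 0.3757]), (143.65005493164062, 35.368186950683594), 1.065604329109192, np.float64(0.02359754963243446), 1768)
0.0245 (array([0.4785, 0.35  ]), (169.79757690429688, 5.21337366104126), 0.9126668572425842, np.float64(0.026725510484917114), 703)
0.0245 (array([0.478 , 0.4029]), (170.2845001220703, 5.231292724609375), 0.9016339182853699, np.float64(0.026738687521571547), 703)
top c [ 0.6926 -0.046 ] size [93.1 62.5] ang -82.5 z 0.0067 423
top c [ 0.5544 -0.0297] size [93.3 59.2] ang 81.6 z 0.0064 443
top c [ 0.4691 -0.0497] size [94.7 56.5] ang 87.3 z 0.0064 447
top c [0.4031 0.1712] size [41.5 27.2] ang 2.3 z 0.0069 94
```

Run:
```python
from h import *
plan([((.690,-.047,.15),Rt(98))])
p,d,cm=snap('top'); W=cloud(d,cm)
p2,d2,cm2=snap('scene'); W2=cloud(d2,cm2)
for V in (W,W2):
    x,y,z=np.moveaxis(V,2,0)
    m=(abs(x-.55)<.05)&(abs(y+.3035)<.13)&(z>.02)&(z<.1)
    Q=V[m];A=np.c_[Q[:,0]-.5485,Q[:,1]+.3035,np.ones(len(Q))]
    k=np.linalg.lstsq(A,Q[:,2],rcond=None)[0];print(k,np.degrees(np.arctan(k[0])))
    # lip crest, high edge and cheeks: height above plane
    hgt=(z-(A@k)[0]*0-(k[0]*(x-.5485)+k[1]*(y+.3035)+k[2]))*np.cos(.35)
    r=(abs(x-.55)<.09)&(abs(y+.3035)<.18)&(hgt>.007)&(hgt<.016)
    for nm,mm in [('lip',r&(x<.5)&(abs(y+.3)<.12)),('ch+',r&(y>-.2)&(abs(x-.55)<.04)),('ch-',r&(y<-.4)&(abs(x-.55)<.04))]:
        if mm.any(): print(nm,mm.sum(),np.percentile(V[mm],[2,50,98],axis=0))
    f=(abs(hgt)<.004)&(abs(y+.3)<.12)&(x>.4)&(x<.7); print('face x',np.percentile(x[f],[1,99]))
    f=(abs(hgt)<.004)&(abs(x-.55)<.04)&(y<-.1)&(y>-.5); print('face y',np.percentile(y[f],[.5,99.5]))
```

```text
t 23.95 at [0.4489 0.3746 0.1536] yaw -179.12974676389348 w 0.07034761097773048 f [-0.0239  0.4831  0.142 ]
[-5.867, -10.631, 0.096] [-0.026, -0.003, 13.812]
[0.3648 0.0044 0.0541] 20.044241206587383
lip 195 [[ 0.4829 -0.4146  0.0398]
 [ 0.4865 -0.3173  0.0436]
 [ 0.4907 -0.187   0.0477]]
ch+ 62 [[ 0.5115 -0.1469  0.0535]
 [ 0.5583 -0.1429  0.0727]
 [ 0.588  -0.1403  0.0833]]
ch- 76 [[ 0.5117 -0.4662  0.0525]
 [ 0.5513 -0.462   0.0664]
 [ 0.5878 -0.4582  0.081 ]]
face x [0.4013 0.6117]
face y [-0.4602 -0.1433]
[0.365  0.003  0.0545] 20.054269853918875
lip 399 [[ 0.4822 -0.4162  0.0403]
 [ 0.4884 -0.3106  0.0437]
 [ 0.4928 -0.1841  0.0477]]
ch+ 123 [[ 0.5123 -0.1502  0.0523]
 [ 0.5513 -0.1473  0.0688]
 [ 0.5878 -0.1419  0.0837]]
ch- 143 [[ 0.5113 -0.4673  0.0525]
 [ 0.5525 -0.465   0.0694]
 [ 0.5876 -0.4601  0.0836]]
face x [0.4013 0.6153]
face y [-0.4666 -0.1481]
```

{"api": "apply_moves", "payload": {
  "delta_pos": [
    [-0.5, -1.0, 0.1],
    [-1.0, -2.0, 0.1],
    [-1.5, -3.0, 0.1],
    [-2.0, -4.0, 0.1],
    [-2.6, -5.0, 0.1],
    [-3.2, -6.0, 0.1],
    [-3.8, -7.0, 0.1],
    [-4.4, -8.0, 0.1],
    [-5.0, -9.0, 0.1],
    [-5.87, -10.0, 0.1],
    [-5.87, -10.63, 0.1],
    [-5.87, -10.63, 0.1],
    [-5.87, -10.63, 0.1],
    [-5.87, -10.63, 0.1]
  ],
  "dr": [
    [0, 0, 1.4],
    [0, 0, 2.8],
    [0, 0, 4.2],
    [0, 0, 5.6],
    [0, 0, 7.0],
    [0, 0, 8.4],
    [0, 0, 9.8],
    [0, 0, 11.2],
    [0, 0, 12.6],
    [0, 0, 13.81],
    [0, 0, 13.81],
    [0, 0, 13.81],
    [0, 0, 13.81],
    [0, 0, 13.81]
  ],
  "gripper": [72, 72, 72, 72, 72, 72, 72, 72, 72, 72, 72, 72, 72, 72]
}}

```text
time_s: 25.45
tool_pos: [0.6903, -0.044, 0.1501]
orientation: [[-0.142, 0.99, -0.002], [0.99, 0.142, 0.001], [0.002, -0.001, -1.0]]
wrist_force: [-0.2, 1.4, -0.9]
grip_width: 0.0661
grip_force: 0.0
```

```bash
cat >> h.py <<'E'
def wc(c,zr=(.003,.02),r=.07,f=None):
    p,d,cm=snap('wrist',f); W=cloud(d,cm); h=cv2.cvtColor(p,cv2.COLOR_RGB2HSV)
    x,y,z=np.moveaxis(W,2,0)
    m=(np.hypot(x-c[0],y-c[1])<r)&(z>zr[0])&(z<zr[1])&(h[...,2]>60)
    for q in rects(W,m,300): print(q)
E
python3 - <<'E'
from h import *
plan([((.690,-.047,.003),Rt(98))])
wc((.69,-.047),f='w6.png')
E
```

```text
t 25.45 at [ 0.6903 -0.044   0.1501] yaw 98.13757407974823 w 0.06607857413910374 f [-0.1505  1.4168 -0.9028]
[-0.078, -0.013, 3.678] [-0.013, -0.015, 0.023]
(array([ 0.6872, -0.0461]), (90.6009292602539, 52.083900451660156), -82.43202495574951, np.float64(0.0061542188368558515), 3770)
```

View pics/w6.png

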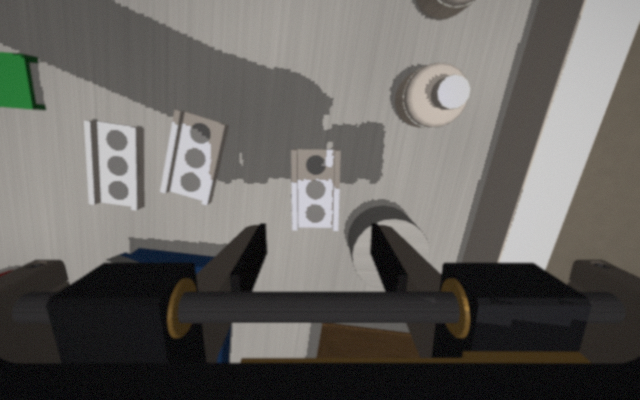

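{"api": "apply_moves", "payload": {
  "delta_pos": [
    [-0.04, -0.08, 0.6],
    [-0.04, -0.08, 1.5],
    [-0.04, -0.08, 2.3],
    [-0.04, -0.08, 2.6],
    [-0.04, -0.08, 2.6],
    [-0.04, -0.08, 2.6]
  ],
  "dr": [
    [0, 0, 0.1],
    [0, 0, 0.1],
    [0, 0, 0.1],
    [0, 0, 0.1],
    [0, 0, 0.1],
    [0, 0, 0.1]
  ],
  "gripper": [72, 72, 72, 72, 72, 72]
}}

```text
time_s: 26.1
tool_pos: [0.6889, -0.0477, 0.0483]
orientation: [[-0.13, 0.992, 0.002], [0.992, 0.13, 0.0], [-0.0, 0.002, -1.0]]
wrist_force: [0.4, 0.2, 1.2]
grip_width: 0.066
grip_force: 0.0
```

Run:
```python
from h import *
wc((.69,-.047))
plan([((.6872,-.0461,.003),Rt(97.6))])
```

```text
(array([ 0.6869, -0.046 ]), (90.4093017578125, 52.23637008666992), -82.4942421913147, np.float64(0.006142209865915238), 7805)
t 26.15 at [ 0.6893 -0.048   0.0489] yaw 97.44578341222703 w 0.06565851121597525 f [0.5293 0.0076 0.7244]
[0.053, -0.05, 1.148] [0.028, 0.004, -0.026]
```

{"api": "apply_moves", "payload": {
  "delta_pos": [
    [0.05, -0.05, 0.6],
    [0.05, -0.05, 1.14],
    [0.05, -0.05, 1.14],
    [0.05, -0.05, 1.14],
    [0.05, -0.05, 1.14],
    [0.05, -0.05, 1.14],
    [0.05, -0.05, 1.14],
    [0.05, -0.05, 1.14],
    [0.05, -0.05, 1.14]
  ],
  "dr": [
    [0, 0, 0],
    [0, 0, 0],
    [0, 0, 0],
    [0, 0, 0],
    [0, 0, 0],
    [0, 0, 0],
    [0, 0, 0],
    [0, 0, 0],
    [0, 0, 0]
  ],
  "gripper": [72, 72, 72, 200, 200, 200, 200, 200, 200],
  "squeeze": 20
}}

```text
time_s: 27.05
tool_pos: [0.6867, -0.0467, 0.003]
orientation: [[-0.129, 0.992, 0.002], [0.992, 0.129, 0.0], [-0.0, 0.002, -1.0]]
wrist_force: [-0.7, -0.2, 7.0]
grip_width: 0.052
grip_force: 20.0
```

```bash
cat >> h.py <<'E'
def shelf(dy,up,h=.004,xs=-.011):
    """TCP pose over the shelf: h above face, plus `up` along world z"""
    a=.35; O=np.array([.549,-.304,.0547]); ex=np.array([np.cos(a),0,np.sin(a)]); n=np.array([-np.sin(a),0,np.cos(a)])
    return (O+ex*xs+np.array([0,dy,up])+n*h, Rt(0,-np.degrees(a)))
E
python3 - <<'E'
from h import *
p,R=shelf(-.095,.08)
o=observe()['tool_pos']
plan([(np.r_[o[:2],.15],Rt(97.6)),((p[0],-.2,.17),R),(p,R)])
print(p)
E
```

```text
t 27.05 at [ 0.6867 -0.0467  0.003 ] yaw 97.4065696613482 w 0.05203165505140199 f [-0.6962 -0.2048  6.9785]
[-0.001, 0.008, -3.676] [0.021, 0.002, -0.032]
[-3.321, -4.189, -4.184] [-2.821, 2.476, 16.053]
[-8.254, -4.832, -3.302] [-2.821, 2.476, 16.053]
[ 0.5373 -0.399   0.1347]
```

{"api": "apply_moves", "payload": {
  "delta_pos": [
    [0, 0, -1.0],
    [0, 0, -2.2],
    [0, 0, -3.4],
    [0, -0.8, -4.2],
    [0, -1.8, -4.2],
    [-0.3, -2.8, -4.2],
    [-1.0, -3.7, -4.2],
    [-2.0, -4.2, -4.2],
    [-3.2, -4.2, -4.2],
    [-4.2, -4.3, -4.2],
    [-5.2, -4.4, -4.2],
    [-6.2, -4.5, -4.2],
    [-7.2, -4.7, -4.0],
    [-8.25, -4.83, -3.6],
    [-8.25, -4.83, -3.3],
    [-8.25, -4.83, -3.3],
    [-8.25, -4.83, -3.3]
  ],
  "dr": [
    [0, 0, 0],
    [0, 0, 0],
    [0, 0, 0],
    [-0.2, 0.18, 1.2],
    [-0.42, 0.37, 2.4],
    [-0.63, 0.56, 3.6],
    [-0.85, 0.74, 4.8],
    [-1.06, 0.93, 6.0],
    [-1.28, 1.12, 7.3],
    [-1.52, 1.33, 8.6],
    [-1.75, 1.54, 9.95],
    [-1.98, 1.74, 11.3],
    [-2.22, 1.95, 12.6],
    [-2.45, 2.15, 13.9],
    [-2.68, 2.35, 15.2],
    [-2.82, 2.48, 16.05],
    [-2.82, 2.48, 16.05]
  ],
  "gripper": [200, 200, 200, 200, 200, 200, 200, 200, 200, 200, 200, 200, 200, 200, 200, 200, 200]
}}

```text
time_s: 28.75
tool_pos: [0.5356, -0.3982, 0.1324]
orientation: [[0.941, -0.001, 0.339], [-0.001, -1.0, 0.001], [0.339, -0.002, -0.941]]
wrist_force: [0.5, 0.9, -1.0]
grip_width: 0.0517
grip_force: 20.0
```

Run:
```python
from h import *
print(observe()['joints'])
plan([shelf(-.095,.08),shelf(-.095,.02),shelf(-.095,0)])
wc((.537,-.399),zr=(.1,.17),f='w7.png')
```

```text
[ 11.7045  31.0407  37.3216 108.2072 -50.8742  42.3306  -9.8721]
t 28.75 at [ 0.5356 -0.3982  0.1324] yaw -0.06526563311752945 w 0.05171367425828663 f [ 0.4726  0.9468 -1.0117]
[0.06, 0.019, -0.038] [-0.013, 0.035, -0.01]
[-0.449, 0.021, 1.373] [-0.013, 0.035, -0.01]
[-0.619, 0.022, 1.843] [-0.013, 0.035, -0.01]
(array([ 0.5393, -0.3979]), (78.76725769042969, 59.46730422973633), -0.20207977294921875, np.float64(0.14054352502792739), 11165)
(array([ 0.5381, -0.3625]), (10.978690147399902, 10.912544250488281), 0.2101806253194809, np.float64(0.15726875194382434), 351)
(array([ 0.5381, -0.433 ]), (11.034515380859375, 10.88664436340332), -0.2276763916015625, np.float64(0.15743843573711053), 366)
```

View pics/w7.png

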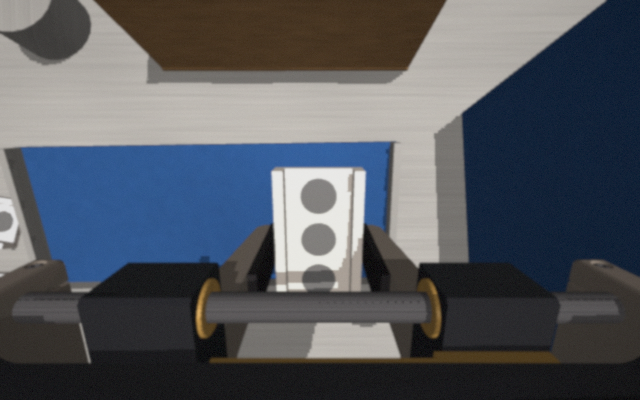

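{"api": "apply_moves", "payload": {
  "delta_pos": [
    [0.0, 0.02, 0.4],
    [-0.2, 0.02, 0.8],
    [-0.4, 0.02, 1.3],
    [-0.53, 0.02, 1.6],
    [-0.6, 0.02, 1.75],
    [-0.62, 0.02, 1.83],
    [-0.62, 0.02, 1.83],
    [-0.62, 0.02, 1.83]
  ],
  "dr": [
    [0, 0.03, 0],
    [0, 0.03, 0],
    [0, 0.03, 0],
    [0, 0.03, 0],
    [0, 0.03, 0],
    [0, 0.03, 0],
    [0, 0.03, 0],
    [0, 0.03, 0]
  ],
  "gripper": [200, 200, 200, 200, 200, 200, 200, 200]
}}

```text
time_s: 29.6
tool_pos: [0.5388, -0.3999, 0.0569]
orientation: [[0.939, 0.001, 0.345], [0.001, -1.0, -0.0], [0.345, 0.001, -0.939]]
wrist_force: [-0.2, -0.5, -0.5]
grip_width: 0.052
grip_force: 20.0
```

{"api": "apply_moves", "payload": {
  "delta_pos": [
    [-0.06, -0.02, 0.04],
    [-0.06, -0.02, 0.05],
    [-0.06, -0.02, 0.05]
  ],
  "dr": [
    [0, 0, 0],
    [0, 0, 0],
    [0, 0, 0]
  ],
  "gripper": [200, 200, 200]
}}

```text
time_s: 29.9
tool_pos: [0.5368, -0.3986, 0.0536]
orientation: [[0.939, 0.0, 0.344], [0.0, -1.0, 0.0], [0.344, -0.0, -0.939]]
wrist_force: [-0.5, 0.9, -1.3]
grip_width: 0.0518
grip_force: 20.0
```

{"api": "apply_moves", "payload": {
  "delta_pos": [
    [0, 0, 0.03],
    [0, 0, 0.03],
    [0, 0, 0.03],
    [0, 0, 0.03],
    [0, 0, 0.0],
    [0, 0, -0.4],
    [0, 0, -1.2],
    [0, 0, -2.0],
    [0, 0, -2.5],
    [0, 0, -2.5]
  ],
  "dr": [
    [0, 0, 0],
    [0, 0, 0],
    [0, 0, 0],
    [0, 0, 0],
    [0, 0, 0],
    [0, 0, 0],
    [0, 0, 0],
    [0, 0, 0],
    [0, 0, 0],
    [0, 0, 0]
  ],
  "gripper": [200, 85, 85, 85, 85, 85, 85, 85, 85, 85]
}}

```text
time_s: 30.9
tool_pos: [0.5023, -0.4007, 0.1513]
orientation: [[0.937, -0.002, 0.348], [-0.001, -1.0, -0.003], [0.348, 0.003, -0.937]]
wrist_force: [0.2, -0.8, 0.2]
grip_width: 0.0617
grip_force: 0.0
```

Run:
```python
from h import *
wc((.537,-.399),zr=(.03,.12),r=.06)
p,_,_=carriers('top',zr=(.003,.03))
x=Rt(81.4)
plan([((.5,-.25,.2),Rt(40)),((.5535,-.03,.15),Rt(81.4))])
```

```text
(array([ 0.5399, -0.3992]), (119.49786376953125, 113.90826416015625), 89.98299407958984, np.float64(0.056069217946319194), 11618)
top c [0.5737 0.0094] size [92.3 58.2] ang 80.6 z 0.0067 432
top c [ 0.4687 -0.0505] size [94.5 57.8] ang -88.9 z 0.0061 470
top c [0.4038 0.1681] size [43.2 33.3] ang 20.4 z 0.0066 88
t 31.0 at [ 0.5026 -0.3985  0.148 ] yaw 0.03340405284934077 w 0.0617126832051447 f [-0.7426  0.2514 -0.3923]
[0.39, -3.712, -1.241] [1.173, -3.228, -6.591]
[1.217, -9.211, 0.395] [2.387, -2.778, -13.41]
```

Run:
```python
from h import *
p,d,cm=snap('top'); W=cloud(d,cm); h=cv2.cvtColor(p,cv2.COLOR_RGB2HSV)
x,y,z=np.moveaxis(W,2,0); m=(abs(x-.54)<.08)&(y<-.2)&(y>-.45)&(h[...,1]<60)&(h[...,2]>150)
for r in rects(W,m,60): print(r)
plan([((.5737,.0094,.17),Rt(80.8))])
```

```text
(array([ 0.5396, -0.3956]), (88.3003921508789, 45.489688873291016), 0.3695695400238037, np.float64(0.06157869200060717), 237)
(array([ 0.4694, -0.2385]), (75.02283477783203, 15.862848281860352), -88.48886060714722, np.float64(-0.0003289808811910433), 137)
t 31.05 at [ 0.5025 -0.398   0.147 ] yaw 0.042810343829456435 w 0.061004322728942115 f [ 0.3409  0.335  -0.1826]
[1.877, -10.184, 0.085] [2.354, -2.783, -13.31]
```

{"api": "apply_moves", "payload": {
  "delta_pos": [
    [0.1, -0.4, -0.4],
    [0.3, -1.2, -0.4],
    [0.5, -2.1, -0.4],
    [0.7, -3.0, -0.4],
    [0.9, -4.0, -0.3],
    [1.1, -5.0, -0.3],
    [1.3, -6.0, -0.2],
    [1.5, -7.0, -0.1],
    [1.7, -8.0, 0],
    [1.88, -9.0, 0.08],
    [1.88, -9.7, 0.08],
    [1.88, -10.18, 0.08],
    [1.88, -10.18, 0.08],
    [1.88, -10.18, 0.08],
    [1.88, -10.18, 0.08]
  ],
  "dr": [
    [0.2, -0.22, -1.1],
    [0.4, -0.46, -2.2],
    [0.6, -0.69, -3.3],
    [0.8, -0.92, -4.4],
    [1.0, -1.15, -5.5],
    [1.2, -1.38, -6.6],
    [1.4, -1.61, -7.7],
    [1.6, -1.85, -8.8],
    [1.8, -2.1, -9.9],
    [2.0, -2.35, -11.1],
    [2.2, -2.6, -12.2],
    [2.35, -2.78, -13.3],
    [2.35, -2.78, -13.3],
    [2.35, -2.78, -13.3],
    [2.35, -2.78, -13.3]
  ],
  "gripper": [72, 72, 72, 72, 72, 72, 72, 72, 72, 72, 72, 72, 72, 72, 72]
}}

```text
time_s: 32.55
tool_pos: [0.5734, 0.0066, 0.1697]
orientation: [[0.165, 0.986, -0.0], [0.986, -0.165, -0.001], [-0.001, -0.0, -1.0]]
wrist_force: [-0.8, -0.8, -0.4]
grip_width: 0.0657
grip_force: 0.0
```

Run:
```python
from h import *
wc((.5737,.0094),r=.06)
plan([((.5737,.0094,.05),Rt(80.8)),((.5737,.0094,.003),Rt(80.8))])
```

```text
(array([0.5708, 0.0109]), (90.55443572998047, 52.03636932373047), 80.9862060546875, np.float64(0.006176528649689955), 3390)
t 32.6 at [0.5735 0.0065 0.1699] yaw 80.47563453303592 w 0.06607617568585607 f [0.0371 0.8459 0.4175]
[0.076, -0.007, 2.998] [0.001, 0.012, -0.054]
[0.077, -0.007, 4.173] [0.001, 0.012, -0.054]
```

{"api": "apply_moves", "payload": {
  "delta_pos": [
    [0.09, -0.08, 0.8],
    [0.09, -0.08, 1.8],
    [0.09, -0.08, 2.6],
    [0.09, -0.08, 3.0],
    [0.09, -0.08, 3.0],
    [0.09, -0.08, 3.0]
  ],
  "dr": [
    [0, 0, -0.08],
    [0, 0, -0.08],
    [0, 0, -0.08],
    [0, 0, -0.08],
    [0, 0, -0.08],
    [0, 0, -0.08]
  ],
  "gripper": [72, 72, 72, 72, 72, 72]
}}

```text
time_s: 33.2
tool_pos: [0.5722, 0.0116, 0.0511]
orientation: [[0.155, 0.988, 0.002], [0.988, -0.155, -0.001], [-0.001, 0.002, -1.0]]
wrist_force: [0.1, -0.5, -0.4]
grip_width: 0.0664
grip_force: 0.0
```

Run:
```python
from h import *
wc((.571,.011),r=.06)
plan([((.571,.0108,.0035),Rt(81))])
```

```text
(array([0.5707, 0.0109]), (90.64816284179688, 52.081905364990234), 80.89067840576172, np.float64(0.006084659041865892), 7597)
t 33.25 at [0.5726 0.0119 0.0517] yaw 81.1206440308974 w 0.06555792507985166 f [0.4667 1.1463 0.3604]
[-0.033, -0.04, 1.205] [0.029, 0.001, 0.02]
```

{"api": "apply_moves", "payload": {
  "delta_pos": [
    [-0.03, -0.04, 0.7],
    [-0.03, -0.04, 1.2],
    [-0.03, -0.04, 1.2],
    [-0.03, -0.04, 1.2],
    [-0.03, -0.04, 1.2],
    [-0.03, -0.04, 1.2],
    [-0.03, -0.04, 1.2],
    [-0.03, -0.04, 1.2],
    [-0.03, -0.04, 1.2]
  ],
  "dr": [
    [0, 0, 0],
    [0, 0, 0],
    [0, 0, 0],
    [0, 0, 0],
    [0, 0, 0],
    [0, 0, 0],
    [0, 0, 0],
    [0, 0, 0],
    [0, 0, 0]
  ],
  "gripper": [72, 72, 72, 200, 200, 200, 200, 200, 200],
  "squeeze": 20
}}

```text
time_s: 34.15
tool_pos: [0.5711, 0.0116, 0.004]
orientation: [[0.153, 0.988, 0.003], [0.988, -0.153, -0.0], [0.0, 0.003, -1.0]]
wrist_force: [-0.5, -0.3, 6.8]
grip_width: 0.0513
grip_force: 20.0
```

Run:
```python
from h import *
plan([shelf(0,.06)])
print(shelf(0,0)[0])
```

```text
t 34.15 at [0.5711 0.0116 0.004 ] yaw 81.1832147850032 w 0.051346140934282455 f [-0.4705 -0.2602  6.7788]
[-7.924, 0.384, -2.769] [-2.341, 2.735, 13.385]
[ 0.5373 -0.304   0.0547]
```

{"api": "apply_moves", "payload": {
  "delta_pos": [
    [0, 0, -1.0],
    [0, 0, -2.2],
    [0, 0, -3.4],
    [-0.8, 0.04, -4.0],
    [-1.8, 0.08, -4.0],
    [-2.7, 0.12, -4.0],
    [-3.6, 0.16, -4.0],
    [-4.5, 0.2, -4.0],
    [-5.4, 0.25, -4.0],
    [-6.3, 0.3, -4.0],
    [-7.2, 0.35, -3.7],
    [-7.92, 0.38, -3.3],
    [-7.92, 0.38, -3.0],
    [-7.92, 0.38, -2.77],
    [-7.92, 0.38, -2.77],
    [-7.92, 0.38, -2.77],
    [-7.92, 0.38, -2.77],
    [-7.92, 0.38, -2.77]
  ],
  "dr": [
    [0, 0, 0],
    [0, 0, 0],
    [0, 0, 0],
    [-0.21, 0.25, 1.2],
    [-0.43, 0.5, 2.45],
    [-0.65, 0.76, 3.7],
    [-0.87, 1.0, 5.0],
    [-1.09, 1.27, 6.25],
    [-1.31, 1.53, 7.5],
    [-1.53, 1.8, 8.8],
    [-1.76, 2.05, 10.0],
    [-1.98, 2.3, 11.3],
    [-2.2, 2.57, 12.55],
    [-2.34, 2.73, 13.38],
    [-2.34, 2.73, 13.38],
    [-2.34, 2.73, 13.38],
    [-2.34, 2.73, 13.38],
    [-2.34, 2.73, 13.38]
  ],
  "gripper": [200, 200, 200, 200, 200, 200, 200, 200, 200, 200, 200, 200, 200, 200, 200, 200, 200, 200]
}}

```text
time_s: 35.95
tool_pos: [0.5368, -0.3039, 0.1142]
orientation: [[0.94, 0.002, 0.341], [0.003, -1.0, -0.001], [0.341, 0.002, -0.94]]
wrist_force: [0.1, -0.2, -0.6]
grip_width: 0.0516
grip_force: 20.0
```

Run:
```python
from h import *
plan([shelf(0,.06),shelf(0,.01),shelf(0,0,h=.003)])
```

```text
t 35.95 at [ 0.5368 -0.3039  0.1142] yaw 0.15554384928110723 w 0.05162669503424238 f [ 0.1115 -0.2144 -0.6264]
[0.015, 0.003, -0.008] [0.008, 0.021, 0.024]
[-0.411, 0.001, 1.167] [0.008, 0.021, 0.024]
[-0.496, 0.001, 1.427] [0.008, 0.021, 0.024]
```

{"api": "apply_moves", "payload": {
  "delta_pos": [
    [-0.15, 0, 0.4],
    [-0.3, 0, 0.85],
    [-0.42, 0, 1.2],
    [-0.48, 0, 1.36],
    [-0.49, 0, 1.42],
    [-0.49, 0, 1.42],
    [-0.49, 0, 1.42]
  ],
  "dr": [
    [0, 0.02, 0.02],
    [0, 0.02, 0.02],
    [0, 0.02, 0.02],
    [0, 0.02, 0.02],
    [0, 0.02, 0.02],
    [0, 0.02, 0.02],
    [0, 0.02, 0.02]
  ],
  "gripper": [200, 200, 200, 200, 200, 200, 200]
}}

```text
time_s: 36.65
tool_pos: [0.5365, -0.3034, 0.0543]
orientation: [[0.94, -0.0, 0.342], [-0.001, -1.0, 0.001], [0.342, -0.002, -0.94]]
wrist_force: [-7.6, 2.6, 8.0]
grip_width: 0.0516
grip_force: 20.0
```

Contact is made; release and retreat.

{"api": "apply_moves", "payload": {
  "delta_pos": [
    [0, 0, -0.01],
    [0, 0, -0.01],
    [0, 0, -0.01],
    [0, 0, -0.01],
    [0, 0, -0.05],
    [0, 0, -0.4],
    [0, 0, -1.2],
    [0, 0, -2.0],
    [0, 0, -2.6],
    [0, 0, -2.6],
    [0, 0, -2.6]
  ],
  "dr": [
    [0, 0, 0],
    [0, 0, 0],
    [0, 0, 0],
    [0, 0, 0],
    [0, 0, 0],
    [0, 0, 0],
    [0, 0, 0],
    [0, 0, 0],
    [0, 0, 0],
    [0, 0, 0],
    [0, 0, 0]
  ],
  "gripper": [85, 85, 85, 85, 85, 85, 85, 85, 85, 85, 85]
}}

```text
time_s: 37.75
tool_pos: [0.5017, -0.3034, 0.1511]
orientation: [[0.939, -0.001, 0.343], [-0.001, -1.0, -0.0], [0.343, -0.0, -0.939]]
wrist_force: [0.6, 1.0, -0.6]
grip_width: 0.0612
grip_force: 0.0
```

Run:
```python
from h import *
p,_,_=carriers('top',zr=(.003,.03))
plan([((.469,-.050,.17),Rt(90.8))])
```

```text
top c [ 0.4689 -0.0497] size [89.5 57.2] ang 88.9 z 0.0064 454
top c [0.4023 0.1701] size [40.8 28.9] ang 10.1 z 0.0069 93
t 37.8 at [ 0.5015 -0.3031  0.1503] yaw -0.040107458462817276 w 0.06125616305061675 f [-0.2641  1.0535 -0.4951]
[-0.6, -6.327, -0.738] [2.629, -2.599, -14.972]
```

{"api": "apply_moves", "payload": {
  "delta_pos": [
    [0, -0.2, -0.5],
    [-0.1, -0.7, -0.6],
    [-0.1, -1.2, -0.7],
    [-0.2, -1.7, -0.74],
    [-0.3, -2.3, -0.74],
    [-0.3, -2.9, -0.74],
    [-0.4, -3.5, -0.74],
    [-0.4, -4.1, -0.74],
    [-0.5, -4.7, -0.74],
    [-0.5, -5.3, -0.74],
    [-0.6, -5.9, -0.74],
    [-0.6, -6.33, -0.74],
    [-0.6, -6.33, -0.74],
    [-0.6, -6.33, -0.74],
    [-0.6, -6.33, -0.74]
  ],
  "dr": [
    [0.2, -0.2, -1.2],
    [0.42, -0.42, -2.4],
    [0.63, -0.63, -3.6],
    [0.84, -0.84, -4.8],
    [1.06, -1.05, -6.0],
    [1.28, -1.26, -7.25],
    [1.49, -1.47, -8.5],
    [1.71, -1.69, -9.75],
    [1.93, -1.91, -11.0],
    [2.15, -2.13, -12.25],
    [2.37, -2.34, -13.5],
    [2.6, -2.57, -14.8],
    [2.63, -2.6, -14.97],
    [2.63, -2.6, -14.97],
    [2.63, -2.6, -14.97]
  ],
  "gripper": [72, 72, 72, 72, 72, 72, 72, 72, 72, 72, 72, 72, 72, 72, 72]
}}

```text
time_s: 39.3
tool_pos: [0.4686, -0.0518, 0.17]
orientation: [[-0.009, 1.0, -0.001], [1.0, 0.009, -0.001], [-0.001, -0.001, -1.0]]
wrist_force: [-0.8, 0.2, -0.3]
grip_width: 0.0662
grip_force: 0.0
```

Run:
```python
from h import *
wc((.469,-.05),r=.06)
plan([((.469,-.05,.05),Rt(90.8)),((.469,-.05,.0035),Rt(90.8))])
```

```text
(array([ 0.468 , -0.0499]), (89.9166030883789, 52.02796173095703), -89.99415973294526, np.float64(0.006124616089592444), 3348)
t 39.35 at [ 0.4687 -0.0519  0.1702] yaw 90.51297006481956 w 0.0656960575471695 f [-0.1642  0.2141  0.8041]
[0.05, 0.008, 3.004] [-0.001, 0.007, -0.048]
[0.051, 0.008, 4.166] [-0.001, 0.007, -0.048]
```

{"api": "apply_moves", "payload": {
  "delta_pos": [
    [0.05, -0.02, 0.9],
    [0.05, -0.02, 2.0],
    [0.05, -0.02, 3.0],
    [0.05, -0.02, 3.0],
    [0.05, -0.02, 3.6],
    [0.05, -0.02, 4.15],
    [0.05, -0.02, 4.15],
    [0.05, -0.02, 4.15],
    [0.05, -0.02, 4.15],
    [0.05, -0.02, 4.15],
    [0.05, -0.02, 4.15],
    [0.05, -0.02, 4.15],
    [0.05, -0.02, 4.15]
  ],
  "dr": [
    [0, 0, 0.08],
    [0, 0, 0.08],
    [0, 0, 0.08],
    [0, 0, 0.08],
    [0, 0, 0.08],
    [0, 0, 0.08],
    [0, 0, 0.08],
    [0, 0, 0.08],
    [0, 0, 0.08],
    [0, 0, 0.08],
    [0, 0, 0.08],
    [0, 0, 0.08],
    [0, 0, 0.08]
  ],
  "gripper": [72, 72, 72, 72, 72, 72, 72, 200, 200, 200, 200, 200, 200],
  "squeeze": 20
}}

```text
time_s: 40.65
tool_pos: [0.4695, -0.0489, 0.0062]
orientation: [[-0.004, 1.0, 0.003], [1.0, 0.004, -0.0], [-0.0, 0.003, -1.0]]
wrist_force: [-1.0, -2.0, 8.5]
grip_width: 0.0519
grip_force: 20.0
```

Run:
```python
from h import *
plan([shelf(.095,.06)])
```

```text
t 40.65 at [ 0.4695 -0.0489  0.0062] yaw 90.23033422743131 w 0.05190454615040936 f [-1.0099 -2.0257  8.5297]
[-4.01, 1.686, -2.704] [-2.602, 2.598, 14.875]
```

{"api": "apply_moves", "payload": {
  "delta_pos": [
    [0, 0, -1.0],
    [0, 0, -2.2],
    [0, 0.1, -3.4],
    [-0.2, 0.3, -3.8],
    [-0.5, 0.5, -3.8],
    [-0.9, 0.7, -3.8],
    [-1.3, 0.9, -3.8],
    [-1.7, 1.1, -3.8],
    [-2.2, 1.3, -3.8],
    [-2.7, 1.5, -3.8],
    [-3.2, 1.6, -3.7],
    [-3.7, 1.68, -3.5],
    [-4.01, 1.68, -3.1],
    [-4.01, 1.68, -2.7],
    [-4.01, 1.68, -2.7],
    [-4.01, 1.68, -2.7],
    [-4.01, 1.68, -2.7]
  ],
  "dr": [
    [0, 0, 0],
    [0, 0, 0],
    [-0.1, 0.1, 0.6],
    [-0.3, 0.3, 1.8],
    [-0.52, 0.52, 3.0],
    [-0.74, 0.74, 4.25],
    [-0.96, 0.96, 5.5],
    [-1.18, 1.18, 6.75],
    [-1.4, 1.4, 8.0],
    [-1.62, 1.62, 9.25],
    [-1.84, 1.84, 10.5],
    [-2.06, 2.06, 11.75],
    [-2.28, 2.28, 13.0],
    [-2.5, 2.5, 14.25],
    [-2.6, 2.6, 14.87],
    [-2.6, 2.6, 14.87],
    [-2.6, 2.6, 14.87]
  ],
  "gripper": [200, 200, 200, 200, 200, 200, 200, 200, 200, 200, 200, 200, 200, 200, 200, 200, 200]
}}

```text
time_s: 42.35
tool_pos: [0.5367, -0.2086, 0.1135]
orientation: [[0.94, 0.003, 0.341], [0.003, -1.0, 0.001], [0.341, 0.0, -0.94]]
wrist_force: [0.1, 0.0, -0.2]
grip_width: 0.0518
grip_force: 20.0
```

Run:
```python
from h import *
plan([shelf(.095,.06),shelf(.095,.01,h=.006),shelf(.095,0,h=.006)])
```

```text
t 42.35 at [ 0.5367 -0.2086  0.1135] yaw 0.18190007314865753 w 0.05180682125775294 f [ 0.1048  0.0341 -0.1958]
[0.024, 0.011, -0.022] [-0.007, 0.015, 0.028]
[-0.403, 0.011, 1.103] [-0.007, 0.015, 0.028]
[-0.488, 0.011, 1.338] [-0.007, 0.015, 0.028]
```

{"api": "apply_moves", "payload": {
  "delta_pos": [
    [-0.15, 0, 0.4],
    [-0.3, 0, 0.8],
    [-0.4, 0, 1.1],
    [-0.47, 0, 1.28],
    [-0.49, 0, 1.34],
    [-0.49, 0, 1.34],
    [-0.49, 0, 1.34]
  ],
  "dr": [
    [0, 0.02, 0.02],
    [0, 0.02, 0.02],
    [0, 0.02, 0.02],
    [0, 0.02, 0.02],
    [0, 0.02, 0.02],
    [0, 0.02, 0.02],
    [0, 0.02, 0.02]
  ],
  "gripper": [200, 200, 200, 200, 200, 200, 200]
}}

```text
time_s: 43.05
tool_pos: [0.5367, -0.2086, 0.0571]
orientation: [[0.939, 0.001, 0.344], [0.0, -1.0, 0.002], [0.344, -0.002, -0.939]]
wrist_force: [-4.8, 1.1, 9.0]
grip_width: 0.0518
grip_force: 20.0
```

Contact; release, retreat and clear the view.

{"api": "apply_moves", "payload": {
  "delta_pos": [
    [0, 0, -0.01],
    [0, 0, -0.01],
    [0, 0, -0.01],
    [0, 0, -0.01],
    [0, 0, -0.05],
    [0, 0, -0.4],
    [0, 0, -1.2],
    [0, 0, -2.2],
    [0, -0.8, -3.2],
    [0, -1.6, -4.0],
    [0, -2.6, -4.2],
    [0, -3.6, -4.2],
    [0, -4.6, -4.2],
    [0, -5.6, -4.2],
    [0, -6.5, -4.2],
    [0, -6.5, -4.2],
    [0, -6.5, -4.2]
  ],
  "dr": [
    [0, 0, 0],
    [0, 0, 0],
    [0, 0, 0],
    [0, 0, 0],
    [0, 0, 0],
    [0, 0, 0],
    [0, 0, 0],
    [0, 0, 0],
    [0, 0, 0],
    [0, 0, 0],
    [0, 0, 0],
    [0, 0, 0],
    [0, 0, 0],
    [0, 0, 0],
    [0, 0, 0],
    [0, 0, 0],
    [0, 0, 0]
  ],
  "gripper": [85, 85, 85, 85, 85, 85, 85, 85, 85, 85, 85, 85, 85, 85, 85, 85, 85]
}}

```text
time_s: 44.75
tool_pos: [0.4785, 0.0517, 0.2135]
orientation: [[0.94, 0.001, 0.342], [0.001, -1.0, 0.001], [0.342, -0.0, -0.94]]
wrist_force: [-0.5, -0.9, 0.0]
grip_width: 0.0612
grip_force: 0.0
```

Run:
```python
from h import *
plan([])
s,d,cm=snap('scene'); W=cloud(d,cm)
p,d2,cm2=snap('top'); W2=cloud(d2,cm2)
O=np.array([.549,-.304,.0547]);a=.35
for q,V in ((s,W),(p,W2)):
    h=cv2.cvtColor(q,cv2.COLOR_RGB2HSV); L=(V-O)
    S=np.stack([L[...,0]*np.cos(a)+L[...,2]*np.sin(a),L[...,1],-L[...,0]*np.sin(a)+L[...,2]*np.cos(a)],2)
    m=(abs(S[...,0])<.07)&(abs(S[...,1])<.15)&(h[...,1]<60)&(h[...,2]>150)&(S[...,2]>.002)
    for r in rects(S,m,100): print(r)
    for i in (-.095,0,.095):
        for nm,lo,hi in(('floor',0,.014),('rails',.02,.025)):
            w=(abs(abs(S[...,1]-i)-(lo+hi)/2)<(hi-lo)/2)&(abs(S[...,0]+.012)<.04)
            if w.sum()>5: k=np.polyfit(S[w][:,0],S[w][:,2],1); print(i,nm,np.median(S[w][:,2]),k)
cv2.imwrite('pics/s5.png',cv2.cvtColor(np.vstack([cv2.resize(s[80:380,120:500],(760,600))[:600]]),cv2.COLOR_RGB2BGR))
```

```text
t 44.75 at [0.4785 0.0517 0.2135] yaw 0.052478647831972695 w 0.06122720440750212 f [-0.527  -0.8925  0.0133]
(array([-0.0146,  0.0917]), (104.77876281738281, 49.385223388671875), 1.5730215311050415, np.float64(0.006035885707452757), 364)
(array([-0.0136, -0.003 ]), (104.60832977294922, 48.00687789916992), -0.50274658203125, np.float64(0.005359482075976345), 433)
(array([-0.0147, -0.1052]), (103.72400665283203, 87.3988265991211), 0.4584423005580902, np.float64(0.00617071667572207), 697)
-0.095 floor 0.004797575462881296 [-0.0055  0.0049]
-0.095 rails 0.01479350348013843 [-0.0102  0.014 ]
0 floor 0.005138646815812983 [-0.0007  0.0051]
0 rails 0.014358668641882578 [0.0154 0.0136]
0.095 floor 0.0056209889465543405 [-0.0028  0.0055]
0.095 rails 0.014864563938835614 [-0.0006  0.0128]
(array([-0.0099,  0.0964]), (90.43772888183594, 51.993431091308594), 0.4601586163043976, np.float64(0.006387142757939063), 380)
(array([-0.0112, -0.0009]), (91.04103088378906, 56.49198913574219), 1.1038284301757812, np.float64(0.006168486549819907), 366)
(array([-0.01  , -0.0907]), (88.2849349975586, 44.70566177368164), 0.12808012962341309, np.float64(0.005476371236505283), 268)
-0.095 floor 0.004191053391608491 [0.009  0.0043]
-0.095 rails 0.012622016721133335 [0.0152 0.0111]
0 floor 0.004880757658868092 [-0.005   0.0048]
0 rails 0.014019710935696195 [0.016  0.0141]
0.095 floor 0.005303465665096445 [0.007  0.0055]
0.095 rails 0.014811667016404415 [0.0108 0.0145]
```

View pics/s5.png

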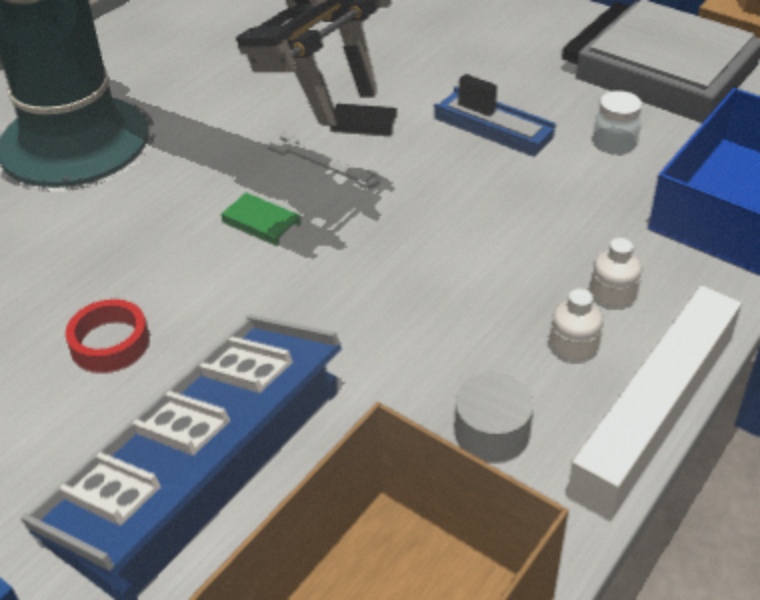

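All three carriers lie flat on the shelf with rails up, at about (120,485), (180,420) and (245,362) in the picture. The lifter is back in its stand at (480,105), and everything else is where it was at the start.

```bash
python3 -c "
from bench import *
print(finish_job())"
```

```text
the job is handed in; nothing more can be done
None
```

All three carriers were turned end for end with the lifter, the lifter was laid back flat in its stand, and the carriers were set rails up and flat on the shelf; the job was handed in at about 45 s and no verdict came back.

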